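Quarter-turn a plaster mould in the fence's notch and dock it in the casting bay

TASK

Dock the plaster casting mould: first take the one thing that stands between it and its place in the bay and set it down on the plywood board (upright, if it is the pot), leaving everything else where it is. Then, keeping the mould flat on the bench and off the other things, swing it a quarter turn anticlockwise seen from above with its far right corner held in the notch of the wooden back fence, so that its long side comes to lie along the fence. Slide it along the fence to the right, fully home against the end stop, and swing the keeper shut square behind it.

Things in the scene. Friction and masses are not known exactly. Their poses are not given: they have to be found in the camera images.
- fence: Wooden casting fence on the bench, fixed during a run, 42 mm high. Origin on the back fence's front face in the middle of the notch, bench level; x away from the robot, square to the fence (mould works at x < 0); y along it to the left. Back fence 34 mm thick: left length y +22 to +150 mm, right length y -22 to -278 mm. All numbers on notch, bay, rail and keeper are in this frame.
- notch (a point): Middle of the notch, at fence x = 8, y = 0: a gap 44 mm wide, open to the back, between two brass jaws of 8 mm radius (axes at x = 8, y = +30 and -30 mm). The mould's two sides ride on the jaws as it turns: its corner starts by the right jaw, short end flat on the fence, dips about 27 mm past the fence face at half turn, and ends by the left jaw, long side flat on the fence.
- bay_home (a point): Where the docked mould's centre comes to lie (fence x = -61, y = -168, bench level). The bay is open to the left, between the fence face (x = 0) and the near rail, closed at the right by the end stop (face at y = -258 mm). 3 mm side play.
- rail (a point): Left end of the near rail's straight inner face, at fence x = -123, y = -185, bench level. Rail 20 mm thick, from here to y = -258 mm; to the left of it a 32 mm lead-in flares towards the robot, as far as x = -158, y = -161 mm. 42 mm high.
- mould: White two-part plaster mould, a solid block 180 x 120 x 56 mm, pour hole in the top, two dark rubber bands; 0.75 to 1 kg; too wide to grasp, pushed by its sides. Origin: centre of the underside; x along the 180 mm, y along the 120 mm. At the start x points about away from the robot; its +x end is 0 to 60 mm off the back fence, turned up to 0.15 rad. Docked, x points to the fence's +y.
- mould_corner (a point): The mould's bottom corner at its x = +90, y = -60 mm: the far right one at the start, 80 mm left to 10 mm right of the notch's middle, not yet in the notch. It turns in the notch.
- keeper (a joint): Turn-button keeper, a wooden bar on a vertical screw on the fence's top at x = +17, y = -67 mm. 0 rad: lies along the fence pointing left; negative: points off to the back; +1.57 rad (stop): points square towards the robot behind the docked mould's left end (shut, 3 mm clear). Starts at -0.9 to 0 (open, clear of the mould); stiff (0.04 N m), stays put. Bar 16 mm wide, 44 mm long from the screw, 44 to 54 mm above the bench.
- keeper_knob (a point): Middle of the small round upright knob on the keeper bar, 37 mm from the screw, 10 to 15 mm thick, from 54 to 85 mm above the bench; this point is 74 mm above the bench. Pinch it from above or push it round.
- board: Plywood board 223 x 271 x 11 mm lying flat on the bench at the right (it does not move), for the things in the way. Origin at the centre of its underside, x along its 223 mm, y along its 271 mm; top 10 to 11 mm above the bench.
- pot: Closed plastic glaze pot with a screw lid, 60 mm across and 74 mm high (body 57 mm across below 60 mm height), 0.11 kg. Origin at the centre of its base.
- clay_ball: Rounded brown lump of clay 52 mm (x) x 59 mm (y) x 37 mm high, firm, 0.12 kg. Origin at the centre of its underside.
- wood_rib: Flat wooden kidney-shaped rib 96 mm (x) x 61 mm (y) x 9 mm, lying flat, 0.02 kg; pick it across its 61 mm. Origin at the centre of its underside. Of pot, clay ball and rib, one stands in the mould's way, between the notch and the bay, and two out of the way, in front of the rail and further left; which is which varies.
- bowl: Glass bowl 106 mm across, 63 mm high, left of the mould: leave alone. Origin at the centre of its base.
- star: Small clay star 49 x 48 x 8 mm lying on the bench in front of the work: leave alone. Origin at the centre of its underside.
- rubber_rib: Red rubber kidney rib 55 x 86 x 8 mm lying flat at the left front: leave alone. Origin at the centre of its underside.
Mind the look-alikes: they are no part of the job. What is shaped like the pot but purple or turquoise is not meant.

How it is judged:
On the way:
1. the mould is being swung with its far right corner in the notch: corner more than 10 mm past the fence face and between the jaws, long side at 30 to 60 degrees to the fence (x of mould_corner in the frame of fence above 0.01 m and y of mould_corner in the frame of fence between -0.03 and 0.03 m and angle between the x axis of mould and the y axis of fence, either way round between 0.52 and 1.05 rad), for 0.1 s.
At the end, for the whole second after the job is handed in: Mould flat in the bay, along the fence within 0.05 rad, within 5 mm of fence and end stop, the turned corner at its left end; keeper past 1.45 rad; what was in the way rests on the board, pot upright; the other two of pot, clay ball and rib there or within 20 mm of their start; all at rest (x of mould in the frame of fence between -0.067 and -0.055 m and y of mould in the frame of fence below -0.163 m and y of mould_corner in the frame of fence above -0.095 m and angle between the x axis of mould and the y axis of fence, either way round below 0.05 rad and height (world z) of mould below 0.005 m and linear speed of each of mould, pot, clay_ball, wood_rib below 0.01 m/s and value of joint keeper above 1.45 rad and angle between pot's own z axis and vertical below 0.15 rad and ((x of pot in the frame of board between -0.108 and 0.108 m and y of pot in the frame of board between -0.132 and 0.132 m and z of pot in the frame of board between 0.004 and 0.02 m) or distance of pot from where it was at the start of the episode below 0.02 m) and ((x of clay_ball in the frame of board between -0.108 and 0.108 m and y of clay_ball in the frame of board between -0.132 and 0.132 m and z of clay_ball in the frame of board between 0.004 and 0.02 m) or distance of clay_ball from where it was at the start of the episode below 0.02 m) and ((x of wood_rib in the frame of board between -0.108 and 0.108 m and y of wood_rib in the frame of board between -0.132 and 0.132 m and z of wood_rib in the frame of board between 0.004 and 0.02 m) or distance of wood_rib from where it was at the start of the episode below 0.02 m)); the robot touches nothing.
It fails at once if the mould is lifted or tipped (height (world z) of mould above 0.015 m or angle between mould's own z axis and vertical above 0.15 rad).
It fails at once if the mould is pushed against the pot, clay ball or rib (contact force between mould and pot above 2 N or contact force between mould and clay_ball above 2 N or contact force between mould and wood_rib above 2 N).
It fails at once if the bowl, star or rubber rib is moved more than 20 mm (distance of any of bowl, star, rubber_rib from where it was at the start of the episode above 0.02 m).
It also fails if it takes over 72 s, if anything falls off the work surface, if the arm or the gripper's body presses on something with over 40 N, if the wrist force passes 120 N, or if a joint passes its speed limit or range.

ROBOT

A 7-joint arm with a two-finger parallel gripper is mounted at the origin on the work surface; the furniture and walls round the work are solid. World frame = base frame: x ahead of the robot, y to its left, z up, the work surface at z = 0. Lengths are in m, angles in rad, forces in N, time in s.
With the tool pointing down it reaches from about 0.4 to 0.85 m from the base axis. Payload 10.4 kg.
Tool frame: the origin (TCP) lies at the very end of the fingers, on their centre line; the grasp point (between the pads) lies 19 mm behind it (manip.grip_point_offset is the distance from the TCP to the grasp point, in m); z points along the fingers, y is the line along which they close (so a half turn about z gives the same grasp; the last joint's range is limited). The gripper opens to 85 mm and grips with 20 to 120 N. Pads are 22 mm wide; open, the fingers measure 114 mm over their backs; the gripper's body (76 mm by 85 mm) begins 54 mm behind the grasp point. The pads swing forward as they close: fully open they stand 13 mm farther back than shut.
Start: joints at [1.153, 0.332, -0.065, 1.46, 0.022, 1.35, -0.088], TCP at [0.24, -0.577, 0.231] pointing down, gripper open.
Joint ranges: [-2.6, 2.6], [-0.5, 2.12], [-1.47, 1.34], [0.16, 2.42], [-1.27, 4.41], [0.06, 2.06], [-2.6, 2.6]. Speed limits (rad/s): [2.22, 2.22, 2.79, 2.79, 3.14, 3.14, 3.14].

INTERFACE

Orientations are given as a unit quaternion [x, y, z, w].
In Python, from workcell import manip gives the robot as it stands. The module is installed in compiled form; this text tells all that it offers.
- The arm moves only by the shell command python3 -m inch 'ROWS' [OPENING] [FORCE]. ROWS is JSON, a list of rows, each a list of 2 entries, a list of its own where there are three numbers: the shift along the tool's x, y, z each as a share of 0.08 m, from -1 to 1, then the turn, a rotation vector about the tool's x, y, z each as a share of 45 degrees, from -1 to 1. A call has exactly 10 rows; each row is the pose to reach, as a shift and turn from the pose commanded when the call began, along the tool's axes at that moment; what a row does not reach only later rows make up. A row lasts 1/10 s, in which the tool goes at most 50 mm and 8.59 degrees, less where a joint would pass 70% of its speed; a pose out of reach is approached as far as the arm can. A call with a number of a shift or a turn outside -1 to 1 is refused whole. A call with a gripper value outside its range is refused whole. OPENING is the opening, from 0 (shut) to 1 (fully open), set as the call begins (- or left out, the last holds). The fingers move at their own pace and stop on an object; FORCE is the grip in N (left out, the last holds). Time passes only in rows, so rows that repeat a pose let the fingers close, or fill a call up. It gives the time, the measured TCP pose, the force, the opening and the grip force at its end, in the units of the state.
- manip.get_obs(): the state, without advancing time (a new reading comes with each control period).
- manip.camera(name): name is "scene" or "top" or "wrist"; returns the picture (384x512x3 uint8, red, green, blue); there is no depth.
- manip.camera_params(name): a dict with "fov_y" (degrees; the focal length in pixels is half the picture's height over the tangent of half this angle, whatever the lens; pixels are square), "cx", "cy" (the principal point, pixels), "camera_from_world" (4x4, takes a point from world to camera coordinates); the wrist camera has in their place "T_tool_cam" (4x4, takes a point from camera to tool coordinates, whose origin is the TCP and whose axes are the flange's). Camera axes: x right, y up, looking along -z (the intrinsics and any distortion apply to the point x, -y, -z); pixel columns grow to the right and rows downward; lengths in m; the calibration is good to about 2 mm. A picture is of the moment at which its call begins: read the wrist's pose just before it. camera_params takes no time and is no camera call.
- manip.hand_in(): hands the job in; it is judged then, once.
The state is a dict: "clock": time; "joint_pos": joint angles; "joint_velocities": joint speeds; "tau": joint torques, N m; "position": TCP position; "ee_rot": TCP orientation; "ft_force": force on the tool from outside, world axes, zero at the start; "torque": the same for the moment, N m; "grip_width": opening from 0.0 (shut) to 1.0 (fully open); "grasp_force": force on a finger pad.
Only numpy, scipy, OpenCV 4.12 (cv2) and the standard library are available. Lean on these libraries where they do the work, as an engineer would, in place of code of your own. Each camera call takes 0.05 s, during which the arm holds its last target. There are 200 camera calls.

## Working session

There is one attempt and no reset: what is moved stays moved. The work goes in short steps, Python scripts to look and compute and a shell command to move; the robot and the scene stay as the last step left them, time stands still between calls to the robot, and variables do not carry over. Pictures are saved under pics/ and viewed, at most 10 in all, crops included, and the job is handed in when it is done.

```bash
mkdir -p pics; cat > h.py <<'E'
import numpy as np, cv2
from workcell import manip
from scipy.spatial.transform import Rotation as R
def ray(name,u,v,obs=None):
    p=manip.camera_params(name); f=192/np.tan(np.radians(p["fov_y"])/2)
    d=np.array([(u-p["cx"])/f,-(v-p["cy"])/f,-1.])
    if name=="wrist":
        T=np.eye(4);T[:3,:3]=R.from_quat(obs["ee_rot"]).as_matrix();T[:3,3]=obs["position"]
        W=T@np.array(p["T_tool_cam"])
    else: W=np.linalg.inv(np.array(p["camera_from_world"]))
    return W[:3,3],W[:3,:3]@d
def pt(name,u,v,z,obs=None):
    o,d=ray(name,u,v,obs); return o+d*(z-o[2])/d[2]
def proj(name,P):
    p=manip.camera_params(name); f=192/np.tan(np.radians(p["fov_y"])/2)
    c=np.array(p["camera_from_world"])@np.append(P,1)
    return p["cx"]+f*c[0]/-c[2], p["cy"]-f*c[1]/-c[2]
E
python3 - <<'E'
from h import *
o=manip.get_obs(); print(o)
for n in("top","scene"):
    im=manip.camera(n); cv2.imwrite(f"pics/{n}0.png",im[:,:,::-1]); cv2.imwrite(f"pics/{n}0b.png",cv2.resize(im[:,:,::-1],(800,600),interpolation=cv2.INTER_CUBIC))
    print(manip.camera_params(n))
print(manip.camera_params("wrist"))
E
```

```text
{'clock': 0.0, 'joint_pos': array([ 1.15339256,  0.33288587, -0.0647365 ,  1.46096094,  0.02163409,
        1.3499039 , -0.08850363]), 'joint_velocities': array([-6.95212147e-04, -1.03635408e-03, -1.61143307e-03, -2.67135296e-04,
        2.27564134e-03, -1.80297966e-03, -3.62338502e-05]), 'tau': array([ 7.52948381e-04, -6.25460243e+01,  4.92977793e-02, -3.91612816e+01,
        1.60701008e-02,  9.91578359e-03,  3.22122241e-05]), 'position': array([ 0.24024733, -0.5765618 ,  0.23049793]), 'ee_rot': array([ 9.80573313e-01,  1.96151587e-01, -1.87036082e-04, -7.06150732e-04]), 'ft_force': array([0.87861137, 0.13178497, 0.4683853 ]), 'torque': array([ 0.01155769, -0.00113239,  0.02993559]), 'grasp_force': 0.0, 'grip_width': 1.0002689995538019}
{'fov_y': 53.070712240101045, 'cx': 256.2600747451483, 'cy': 188.47622965496168, 'camera_from_world': array([[ 0.00664801, -0.99995099, -0.00733619,  0.03407512],
       [ 0.98097131,  0.0050979 ,  0.19408583, -0.53840971],
       [-0.19403892, -0.00848688,  0.98095712, -1.04561103],
       [ 0.        ,  0.        ,  0.        ,  1.        ]])}
{'fov_y': 53.32248384449479, 'cx': 258.04237338200863, 'cy': 196.41811483688488, 'camera_from_world': array([[-0.63488827, -0.77252586,  0.01098522,  0.34966128],
       [ 0.43029869, -0.34175363,  0.83549236, -0.26584679],
       [-0.64168522,  0.53517123,  0.54939224, -0.9407629 ],
       [ 0.        ,  0.        ,  0.        ,  1.        ]])}
{'fov_y': 66.28674767430581, 'cx': 252.02149652379234, 'cy': 191.43438573661743, 'T_tool_cam': array([[-1.38690325e-04,  9.54436645e-01,  2.98413591e-01,
         7.68197315e-02],
       [ 9.99999962e-01,  2.03503310e-04, -1.86119863e-04,
         8.89260109e-05],
       [-2.38367771e-04,  2.98413553e-01, -9.54436637e-01,
        -1.44473785e-01],
       [ 0.00000000e+00,  0.00000000e+00,  0.00000000e+00,
         1.00000000e+00]])}
```

View pics/top0b.png

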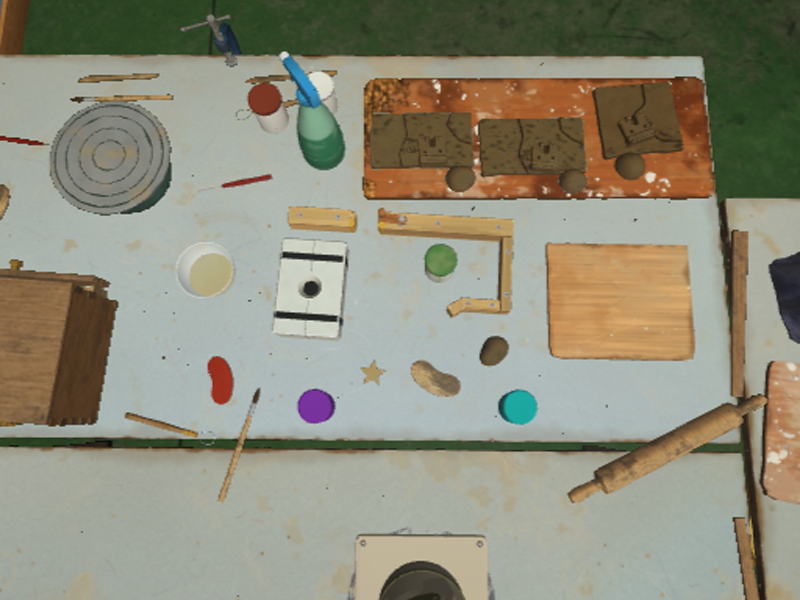

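View pics/scene0b.png

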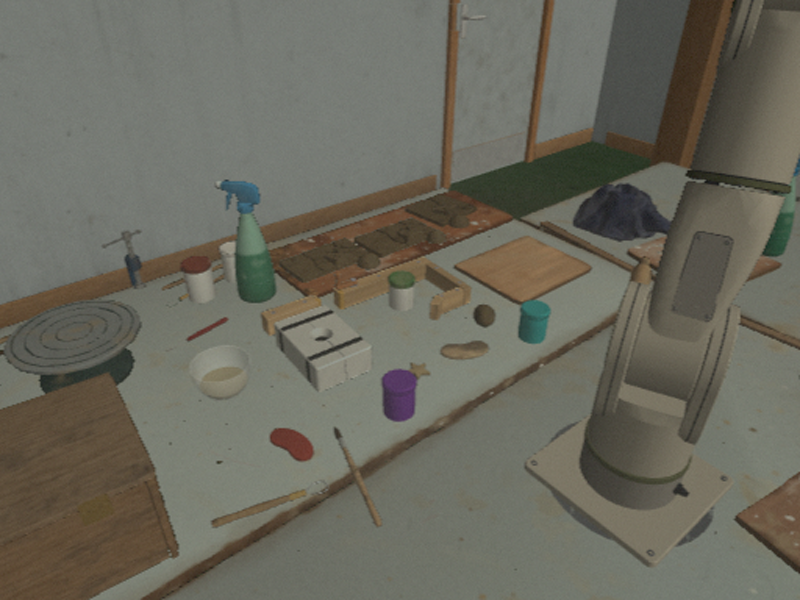

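The top view shows the pot with the green lid at (440,262) of 800x600. It stands between the notch gap (367,218) and the bay's end stop (507,265). The pot look-alikes are the purple one at (316,405) and the turquoise one at (518,407), neither of them in the way. The green-lidded one fits the description, and I'll confirm it in an enlarged crop.

```bash
python3 - <<'E'
from h import *
im=cv2.imread("pics/top0.png")
c=cv2.resize(im[122:232,168:345],None,fx=4.5,fy=4.5,interpolation=cv2.INTER_CUBIC); cv2.imwrite("pics/crop1.png",c); print(c.shape)
hsv=cv2.cvtColor(im,cv2.COLOR_BGR2HSV)
def big(m,box):
    k=np.zeros_like(m);x0,y0,x1,y1=box;k[y0:y1,x0:x1]=m[y0:y1,x0:x1]
    cs,_=cv2.findContours(k,cv2.RETR_EXTERNAL,cv2.CHAIN_APPROX_NONE); return max(cs,key=cv2.contourArea)
# pot lid green
c=big(cv2.inRange(hsv,(40,90,40),(80,255,255)),(255,145,310,190)); (u,v),r=cv2.minEnclosingCircle(c); print("lid",u,v,r,pt("top",u,v,.074), "diam",2*np.linalg.norm(pt("top",u+r,v,.074)-pt("top",u,v,.074)))
# board
c=big(cv2.inRange(hsv,(8,60,120),(25,200,255)),(340,145,455,240)); q=cv2.boxPoints(cv2.minAreaRect(c)); P=np.array([pt("top",*p,.011) for p in q]);print("board",q.round(1).tolist(),P.round(3).tolist(),P.mean(0))
# fence wood
m=cv2.inRange(hsv,(12,70,120),(25,200,255))
for n,b in(("L",(178,125,232,155)),("R",(236,125,335,205))):
    c=big(m,b); q=cv2.approxPolyDP(c,1.5,True)[:,0]; print(n,[(tuple(p.tolist()),pt("top",*p,.042)[:2].round(3).tolist()) for p in q])
    if n=="L": q=cv2.boxPoints(cv2.minAreaRect(c)); print([(p.round(1).tolist(),pt("top",*p,.042)[:2].round(3).tolist()) for p in q])
E
```

```text
(495, 796, 3)
lid 281.40435791015625 166.0565185546875 10.070782661437988 [ 0.59911732 -0.03370083  0.074     ] diam 0.0570076457208927
board [[349.0, 156.0], [444.0, 156.0], [444.0, 230.0], [349.0, 230.0]] [[0.648, -0.241, 0.011], [0.649, -0.526, 0.011], [0.427, -0.507, 0.011], [0.425, -0.232, 0.011]] [ 0.53712229 -0.37660737  0.011     ]
L [((185, 132), [0.711, 0.251]), ((184, 142), [0.68, 0.252]), ((187, 146), [0.667, 0.243]), ((227, 147), [0.665, 0.125]), ((227, 136), [0.699, 0.125]), ((224, 134), [0.705, 0.134])]
[([183.60000610351562, 145.8000030517578], [0.668, 0.253]), ([184.5, 131.5], [0.712, 0.252]), ([227.8000030517578, 134.10000610351562], [0.705, 0.123]), ([226.89999389648438, 148.39999389648438], [0.66, 0.125])]
R [((242, 134), [0.705, 0.081]), ((243, 149), [0.659, 0.077]), ((319, 154), [0.644, -0.146]), ((321, 151), [0.654, -0.152]), ((321, 192), [0.531, -0.149]), ((295, 191), [0.534, -0.074]), ((286, 197), [0.516, -0.048]), ((289, 202), [0.501, -0.057]), ((294, 199), [0.51, -0.071]), ((324, 200), [0.508, -0.157]), ((326, 198), [0.514, -0.163]), ((328, 141), [0.684, -0.174]), ((247, 136), [0.699, 0.066]), ((245, 133), [0.708, 0.072])]
```

View pics/crop1.png

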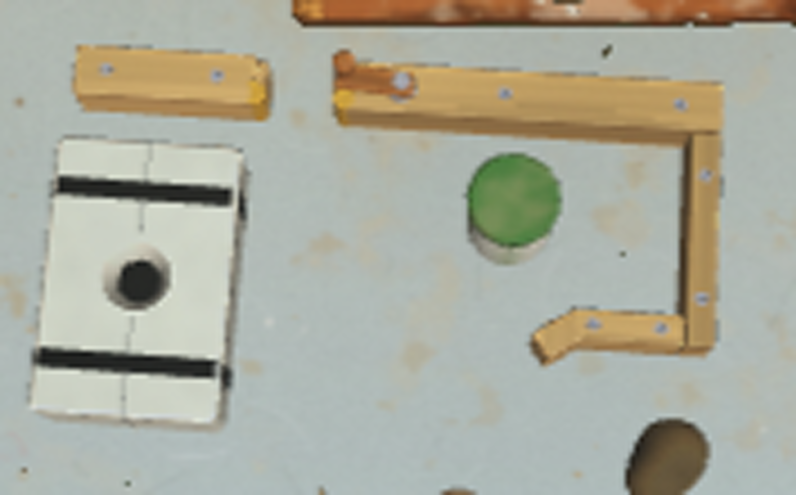

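The crop confirms the pot: white body and green lid at crop (513,200), inside the bay. The keeper's screw is at (402,82) and its knob at (345,63). The mould's top corners are (60,137), (243,152), (225,428) and (30,410). Next I compute the poses.

```bash
cat >> h.py <<'E'
def crop(p,s=4.5,o=(168,122)): return (p[0]/s+o[0]-.4,p[1]/s+o[1]-.4)
FO=np.array([.6677,.1015]); FY=-0.064
def w2f(P): c,s=np.cos(FY),np.sin(FY); d=np.array(P)[:2]-FO; return np.array([c*d[0]+s*d[1],-s*d[0]+c*d[1]])
def f2w(p): c,s=np.cos(FY),np.sin(FY); return FO+np.array([c*p[0]-s*p[1],s*p[0]+c*p[1]])
def rows(o,target):  # world delta -> tool axes, shares of .08
    return (R.from_quat(o["ee_rot"]).inv().apply(np.array(target)-o["position"])/.08).round(2)
E
python3 - <<'E'
from h import *
W=lambda p,z:pt("top",*crop(p),z)
a,b=W((723,85),.042)[:2],W((80,45),.042)[:2]; d=b-a; print("fence len",np.linalg.norm(d),"yaw",np.arctan2(-d[0],d[1]))
print("fence chk corners",w2f(a)*1e3,w2f(b)*1e3,"rail front-edge joint/inner",w2f(W((578,309),.042))*1e3,"stop inner",w2f(W((690,135),.042))*1e3)
M=[W(p,.056) for p in((60,137),(243,152),(225,428),(30,410))]
for m in M: print("mould",m.round(4),w2f(m).round(4)*1e3)
M=np.array(M)[:,:2]; e=M[0]+M[1]-M[2]-M[3]; yaw=np.arctan2(e[1],e[0]); print("yaw",yaw,"rel",yaw-FY,"c",M.mean(0),w2f(M.mean(0)),[np.linalg.norm(M[i]-M[(i+1)%4]) for i in range(4)])
for n,p,z in(("screw",(402,82),.054),("knob",(345,62),.085),("gapL",(268,90),.042),("gapR",(335,90),.042)): print(n,W(p,z)[:2],w2f(W(p,z))*1e3)
o=manip.get_obs(); print(rows(o,[.599,-.034,.10]))
E
```

```text
fence len 0.42474945447222995 yaw -0.06094139291352134
fence chk corners [  35.89428561 -274.19751821] [ 34.59514595 150.54994949] rail front-edge joint/inner [-120.30747393 -186.86718267] stop inner [   0.31058278 -253.90657331]
mould [0.6444 0.257  0.056 ] [-33.2 153.7]
mould [0.6349 0.1384 0.056 ] [-35.1  34.7]
mould [0.4561 0.1453 0.056 ] [-213.9   30.2]
mould [0.4668 0.2678 0.056 ] [-211.2  153.1]
yaw -0.04990399683791467 rel 0.014096003162085334 c [0.55055573 0.20213753] [-0.12334085  0.09293938] [np.float64(0.11894261473494541), np.float64(0.1788956046592409), np.float64(0.12296195600196898), np.float64(0.1779852098775305)]
screw [0.68316462 0.03625165] [ 19.60600322 -64.12570502]
knob [0.68594453 0.07220029] [ 20.08108407 -28.07287143]
gapL [0.68128643 0.1244175 ] [12.09289957 23.73951712]
gapR [0.68147347 0.08035047] [ 15.0979196  -20.22533428]
[ 6.75 -4.53  1.64]
```

```bash
sed -i 's/FO=np.array(\[.6677,.1015\])/FO=np.array([.669,.103])/' h.py
for i in 1 2 3 4 5 6; do python3 -m inch '[[[0.1,-0.065,0],[0,0,0]],[[0.2,-0.13,0],[0,0,0]],[[0.3,-0.195,0],[0,0,0]],[[0.4,-0.26,0],[0,0,0]],[[0.5,-0.325,0],[0,0,0]],[[0.6,-0.39,0],[0,0,0]],[[0.7,-0.455,0],[0,0,0]],[[0.8,-0.52,0],[0,0,0]],[[0.9,-0.585,0],[0,0,0]],[[1,-0.65,0],[0,0,0]]]' 1 30 | tail -c 300; done
python3 - <<'E'
from h import *
o=manip.get_obs(); im=manip.camera("wrist")[:,:,::-1]; cv2.imwrite("pics/w1.png",im)
print(o["clock"],o["position"],o["ee_rot"],rows(o,[.599,-.034,.10]))
hsv=cv2.cvtColor(im,cv2.COLOR_BGR2HSV); m=cv2.inRange(hsv,(40,90,40),(80,255,255))
cs,_=cv2.findContours(m,0,2)
for c in cs:
    if cv2.contourArea(c)>300:
        (u,v),r=cv2.minEnclosingCircle(c); P=pt("wrist",u,v,.074,o); print(u,v,r,P,w2f(P),2*np.linalg.norm(pt("wrist",u+r,v,.074,o)-P))
E
```

```text
clock: 1.1
position: [0.2947, -0.4975, 0.2313]
ee_rot: [0.981, 0.196, 0.0, 0.0]
ft_force: [0.1, -0.8, 0.1]
grip_width: 0.999
grasp_force: 0.0
clock: 2.1
position: [0.3485, -0.4187, 0.2313]
ee_rot: [0.981, 0.196, 0.0, 0.0]
ft_force: [0.0, 0.3, 0.7]
grip_width: 0.999
grasp_force: 0.0
clock: 3.1
position: [0.4024, -0.34, 0.2313]
ee_rot: [0.981, 0.196, 0.0, 0.0]
ft_force: [-0.3, -0.2, 0.1]
grip_width: 1.002
grasp_force: 0.0
clock: 4.1
position: [0.4562, -0.2612, 0.2313]
ee_rot: [0.981, 0.196, 0.0, 0.0]
ft_force: [-0.5, -0.4, -0.4]
grip_width: 0.998
grasp_force: 0.0
clock: 5.1
position: [0.5101, -0.1824, 0.2313]
ee_rot: [0.981, 0.196, 0.0, 0.0]
ft_force: [-1.1, -0.5, 1.4]
grip_width: 1.007
grasp_force: 0.0
clock: 6.1
position: [0.5639, -0.1037, 0.2313]
ee_rot: [0.981, 0.196, 0.0, 0.0]
ft_force: [0.3, 0.9, 0.6]
grip_width: 0.998
grasp_force: 0.0
6.1 [ 0.56393661 -0.10365622  0.23132008] [9.80586720e-01 1.96085908e-01 2.98481240e-05 3.12757675e-05] [ 0.74 -0.64  1.64]
```

View pics/w1.png

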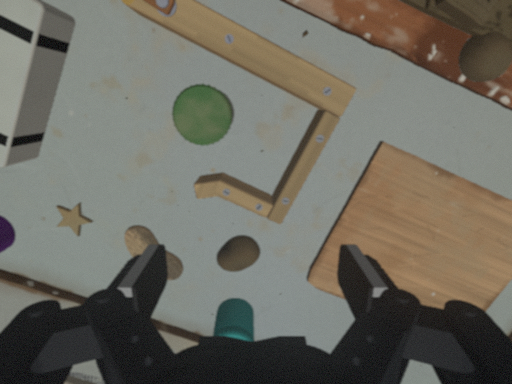

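The wrist picture shows the green lid at (203,114), radius about 30. The fence's back right corner is at (354,88) and the near outer corner of stop and rail at (280,222).

```bash
python3 - <<'E'
from h import *
o=manip.get_obs()
P=pt("wrist",202.5,114.5,.074,o); print("lid",P,w2f(P)*1e3, 2*np.linalg.norm(pt("wrist",232.5,114.5,.074,o)-P)); print(rows(o,[P[0],P[1],.105]),rows(o,[P[0],P[1],.030]))
for n,p in(("corner",(354,88)),("outer",(280,222)),("rail inner/flare",(221,174)),("rail/stop inner",(273,195)),("stop inner top",(317,108))): Q=pt("wrist",*p,.042,o); print(n,w2f(Q)*1e3)
E
```

```text
lid [ 0.60340263 -0.03235089  0.074     ] [ -56.80652768 -139.26915029] 0.05964623377664877
[ 0.78 -0.61  1.58] [ 0.78 -0.61  2.52]
corner [  36.92059448 -269.68551175]
outer [-135.60992773 -271.67725596]
rail inner/flare [-112.63781667 -181.46979603]
rail/stop inner [-108.50656808 -247.80375009]
stop inner top [   1.43440251 -244.55263803]
```

```bash
python3 -m inch '[[[0.1,-0.06,0.1],[0,0,0]],[[0.2,-0.12,0.2],[0,0,0]],[[0.3,-0.2,0.3],[0,0,0]],[[0.4,-0.3,0.4],[0,0,0]],[[0.5,-0.4,0.5],[0,0,0]],[[0.6,-0.5,0.6],[0,0,0]],[[0.7,-0.6,0.7],[0,0,0]],[[0.75,-0.62,0.8],[0,0,0]],[[0.75,-0.62,0.9],[0,0,0]],[[0.75,-0.62,1],[0,0,0]]]' 1 30
python3 -m inch '[[[0,0,0.15],[0,0,0]],[[0,0,0.3],[0,0,0]],[[0,0,0.45],[0,0,0]],[[0,0,0.6],[0,0,0]],[[0,0,0.7],[0,0,0]],[[0,0,0.8],[0,0,0]],[[0,0,0.9],[0,0,0]],[[0,0,0.95],[0,0,0]],[[0,0,1],[0,0,0]],[[0,0,1],[0,0,0]]]'
python3 -m inch '[[[0,0,0.15],[0,0,0]],[[0,0,0.3],[0,0,0]],[[0,0,0.45],[0,0,0]],[[0,0,0.5],[0,0,0]],[[0,0,0.5],[0,0,0]],[[0,0,0.5],[0,0,0]],[[0,0,0.5],[0,0,0]],[[0,0,0.5],[0,0,0]],[[0,0,0.5],[0,0,0]],[[0,0,0.5],[0,0,0]]]'
python3 -m inch '[[[0,0,0],[0,0,0]],[[0,0,0],[0,0,0]],[[0,0,0],[0,0,0]],[[0,0,0],[0,0,0]],[[0,0,0],[0,0,0]],[[0,0,0],[0,0,0]],[[0,0,0],[0,0,0]],[[0,0,0],[0,0,0]],[[0,0,0],[0,0,0]],[[0,0,0],[0,0,0]]]' 0 30
python3 - <<'E'
from h import *
o=manip.get_obs(); print(rows(o,[.57,-.31,.15]))
E
```

```text
clock: 7.15
position: [0.5998, -0.036, 0.1506]
ee_rot: [0.981, 0.196, -0.0, 0.0]
ft_force: [0.0, -0.3, 0.2]
grip_width: 1.005
grasp_force: 0.0
clock: 8.15
position: [0.5996, -0.0355, 0.0709]
ee_rot: [0.981, 0.196, -0.0, -0.0]
ft_force: [1.1, -0.1, 1.1]
grip_width: 1.0
grasp_force: 0.0
clock: 9.15
position: [0.5999, -0.0355, 0.0316]
ee_rot: [0.981, 0.196, 0.0, 0.0]
ft_force: [-0.1, -0.1, -0.2]
grip_width: 0.997
grasp_force: 0.0
clock: 10.15
position: [0.6, -0.0354, 0.0315]
ee_rot: [0.981, 0.196, 0.0, 0.0]
ft_force: [-0.9, 0.5, 6.0]
grip_width: 0.651
grasp_force: 31.9
[-1.67  3.02 -1.48]
```

```bash
python3 -m inch '[[[0,0,-0.1],[0,0,0]],[[0,0,-0.25],[0,0,0]],[[0,0,-0.4],[0,0,0]],[[0,0,-0.55],[0,0,0]],[[0,0,-0.7],[0,0,0]],[[-0.02,0.05,-0.8],[0,0,0]],[[-0.08,0.15,-0.85],[0,0,0]],[[-0.15,0.3,-0.85],[0,0,0]],[[-0.22,0.45,-0.85],[0,0,0]],[[-0.3,0.6,-0.85],[0,0,0]]]'
for i in 1 2; do python3 -m inch '[[[-0.06,0.1,0],[0,0,0]],[[-0.12,0.2,0],[0,0,0]],[[-0.2,0.3,0],[0,0,0]],[[-0.26,0.4,0],[0,0,0]],[[-0.32,0.5,0],[0,0,0]],[[-0.38,0.6,0],[0,0,0]],[[-0.45,0.7,0],[0,0,0]],[[-0.52,0.8,0],[0,0,0]],[[-0.6,0.9,0],[0,0,0]],[[-0.68,1,0],[0,0,0]]]'; done
python3 -m inch '[[[0,0.1,0],[0,0,0]],[[0,0.2,0],[0,0,0]],[[0,0.3,0.05],[0,0,0]],[[0,0.4,0.2],[0,0,0]],[[0,0.42,0.35],[0,0,0]],[[0,0.42,0.5],[0,0,0]],[[0,0.42,0.6],[0,0,0]],[[0,0.42,0.66],[0,0,0]],[[0,0.42,0.68],[0,0,0]],[[0,0.42,0.68],[0,0,0]]]'
```

```text
clock: 11.15
position: [0.5956, -0.0909, 0.0987]
ee_rot: [0.981, 0.196, -0.001, 0.0]
ft_force: [-0.6, -0.4, -1.9]
grip_width: 0.659
grasp_force: 32.1
clock: 12.15
position: [0.5764, -0.1846, 0.0993]
ee_rot: [0.981, 0.196, -0.0, 0.0]
ft_force: [0.9, -0.4, -0.6]
grip_width: 0.66
grasp_force: 32.1
clock: 13.15
position: [0.5569, -0.2794, 0.0993]
ee_rot: [0.981, 0.196, -0.0, 0.0]
ft_force: [0.4, 0.1, -1.1]
grip_width: 0.656
grasp_force: 32.1
clock: 14.15
position: [0.5702, -0.3094, 0.045]
ee_rot: [0.981, 0.196, 0.0, 0.0]
ft_force: [0.4, -0.3, -0.5]
grip_width: 0.655
grasp_force: 32.1
```

```bash
python3 -m inch '[[[0,0,0.03],[0,0,0]],[[0,0,0.03],[0,0,0]],[[0,0,0.03],[0,0,0]],[[0,0,0.03],[0,0,0]],[[0,0,0.03],[0,0,0]],[[0,0,-0.1],[0,0,0]],[[0,0,-0.3],[0,0,0]],[[0,0,-0.5],[0,0,0]],[[0,0,-0.75],[0,0,0]],[[0,0,-1],[0,0,0]]]' 1
python3 -m inch '[[[0.02,-0.1,0],[0,0,-0.1]],[[0.04,-0.2,0],[0,0,-0.2]],[[0.06,-0.3,0],[0,0,-0.3]],[[0.08,-0.4,0],[0,0,-0.4]],[[0.1,-0.5,0],[0,0,-0.45]],[[0.12,-0.6,0],[0,0,-0.5]],[[0.15,-0.7,0],[0,0,-0.55]],[[0.18,-0.8,0],[0,0,-0.65]],[[0.2,-0.9,0],[0,0,-0.75]],[[0.23,-1,0],[0,0,-0.8]]]'
for i in 1 2; do python3 -m inch '[[[0.1,-0.09,0],[0,0,0]],[[0.2,-0.18,0],[0,0,0]],[[0.3,-0.26,0],[0,0,0]],[[0.4,-0.35,0],[0,0,0]],[[0.5,-0.44,0],[0,0,0]],[[0.6,-0.52,0],[0,0,0]],[[0.7,-0.61,0],[0,0,0]],[[0.8,-0.7,0],[0,0,0]],[[0.9,-0.79,0],[0,0,0]],[[1,-0.87,0],[0,0,0]]]'; done
python3 - <<'E'
from h import *
o=manip.get_obs(); print(o["joint_pos"].round(2),rows(o,[.471,.263,.11]),np.degrees(R.from_quat(o["ee_rot"]).as_euler("ZYX")))
E
```

```text
clock: 15.15
position: [0.5705, -0.3096, 0.1275]
ee_rot: [0.981, 0.196, 0.001, 0.001]
ft_force: [-0.3, -0.0, -0.3]
grip_width: 1.003
grasp_force: 0.0
clock: 16.15
position: [0.5563, -0.228, 0.1251]
ee_rot: [0.871, 0.491, 0.0, 0.0]
ft_force: [1.1, -0.1, -0.4]
grip_width: 0.998
grasp_force: 0.0
clock: 17.15
position: [0.5384, -0.1232, 0.1249]
ee_rot: [0.872, 0.49, 0.0, 0.0]
ft_force: [-0.0, -0.5, 0.5]
grip_width: 1.002
grasp_force: 0.0
clock: 18.15
position: [0.5206, -0.0186, 0.1249]
ee_rot: [0.872, 0.49, 0.0, 0.0]
ft_force: [-0.0, -0.2, -0.0]
grip_width: 1.003
grasp_force: 0.0
[ 0.52  0.26 -0.65  1.84  0.17  1.1  -0.73] [ 2.68 -2.36  0.19] [5.86251105e+01 2.75074625e-03 1.79991410e+02]
```

```bash
python3 -m inch '[[[0.1,-0.09,0],[0,0,-0.1]],[[0.2,-0.18,0],[0,0,-0.2]],[[0.3,-0.26,0],[0,0,-0.3]],[[0.4,-0.35,0],[0,0,-0.4]],[[0.5,-0.44,0],[0,0,-0.5]],[[0.6,-0.52,0],[0,0,-0.58]],[[0.7,-0.61,0],[0,0,-0.66]],[[0.8,-0.7,0],[0,0,-0.72]],[[0.9,-0.79,0],[0,0,-0.78]],[[1,-0.87,0],[0,0,-0.82]]]'
python3 -m inch '[[[0.1,-0.01,0],[0,0,-0.1]],[[0.2,-0.02,0],[0,0,-0.2]],[[0.3,-0.02,0],[0,0,-0.3]],[[0.4,-0.03,0],[0,0,-0.4]],[[0.5,-0.04,0],[0,0,-0.5]],[[0.6,-0.05,0],[0,0,-0.58]],[[0.7,-0.06,0],[0,0,-0.66]],[[0.8,-0.07,0],[0,0,-0.72]],[[0.9,-0.08,0],[0,0,-0.78]],[[1,-0.08,0],[0,0,-0.81]]]'
python3 - <<'E'
from h import *
o=manip.get_obs(); print(o["joint_pos"].round(2),rows(o,[.471,.263,.11]),np.degrees(R.from_quat(o["ee_rot"]).as_euler("ZYX")))
im=manip.camera("wrist")[:,:,::-1]; cv2.imwrite("pics/w2.png",im); np.save("o2.npy",np.r_[o["position"],o["ee_rot"]])
E
```

```text
clock: 19.15
position: [0.5029, 0.0859, 0.1249]
ee_rot: [0.671, 0.741, -0.0, 0.0]
ft_force: [-0.1, -0.7, 0.2]
grip_width: 1.001
grasp_force: 0.0
clock: 20.15
position: [0.4889, 0.1646, 0.1249]
ee_rot: [0.406, 0.914, -0.0, 0.0]
ft_force: [-0.2, -0.6, 0.1]
grip_width: 0.997
grasp_force: 0.0
[ 0.4   0.32 -0.93  1.84  0.28  1.13  0.11] [1.06 0.66 0.19] [ 1.32100828e+02  7.68676181e-03 -1.79999140e+02]
```

View pics/w2.png

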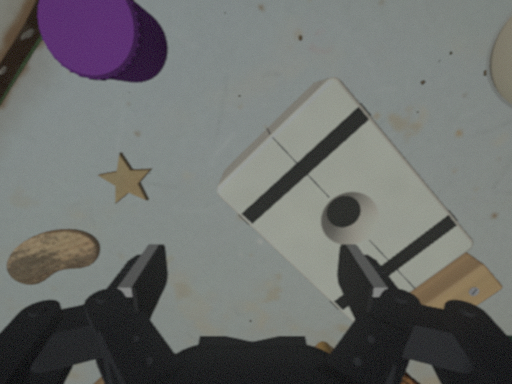

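The wrist picture shows the mould's top corners at (333,80) near left, (219,187) near right and (471,241) far left. The left fence block is at (455,285).

```bash
python3 - <<'E'
from h import *
o=manip.get_obs()
P=[pt("wrist",*p,.056,o)[:2] for p in((333,80),(219,187),(471,241))]
for p in P: print(p,w2f(p)*1e3)
print(np.linalg.norm(P[0]-P[1]),np.linalg.norm(P[0]-P[2]),"yaw",np.arctan2(*(P[2]-P[0])[::-1]))
A=P[0]; u=np.array([np.cos(np.radians(132.1)),np.sin(np.radians(132.1))]); 
for k in(25,0): c=A-(31.5-k)/1e3*u; print(c,rows(o,[*c,.014]))
q=pt("wrist",410,289,.042,o); print("fenceL near", pt("wrist",466,254,.042,o), w2f(pt("wrist",466,254,.042,o))*1e3)
E
```

```text
[0.47017991 0.26911573] [-209.0371994   153.05984223]
[0.46183396 0.15907186] [-210.32806304   42.70748173]
[0.64129588 0.26057061] [-37.72503469 155.47615763]
0.11035991027557773 0.1713292046303256 yaw -0.04989618439624147
[0.47453768 0.26429289] [1.03 0.69 1.39]
[0.49129835 0.24574349] [0.71 0.69 1.39]
fenceL near [0.66189815 0.25273947 0.042     ] [-16.6640974  148.97869674]
```

```bash
python3 -m inch '[[[0.1,0.07,0],[0,0,0]],[[0.2,0.14,0],[0,0,0]],[[0.3,0.21,0],[0,0,0]],[[0.4,0.28,0],[0,0,0]],[[0.5,0.35,0],[0,0,0]],[[0.6,0.42,0],[0,0,0]],[[0.7,0.49,0],[0,0,0]],[[0.8,0.56,0.1],[0,0,0]],[[0.9,0.63,0.25],[0,0,0]],[[1,0.68,0.44],[0,0,0]]]'
python3 -m inch '[[[0,0,0.1],[0,0,0]],[[0,0,0.2],[0,0,0]],[[0,0,0.3],[0,0,0]],[[0,0,0.4],[0,0,0]],[[0,0,0.5],[0,0,0]],[[0,0,0.6],[0,0,0]],[[0,0,0.7],[0,0,0]],[[0,0,0.8],[0,0,0]],[[0,0,0.9],[0,0,0]],[[0,0,1],[0,0,0]]]'
cat >> h.py <<'E'
def C(th):
    e=np.array([np.cos(th),np.sin(th)]);n=np.array([-e[1],e[0]])
    return (np.array([8,30])@e-8)*e+(np.array([8,-30])@n+8)*n,e,n
def tool(th,off=(0,0),t=(-67.7,37.7)):   # fence mm + fence yaw of the tool for the seated mould
    c,e,n=C(th); return c+(-90+t[0]+off[0])*e+(60+t[1]+off[1])*n, th+np.radians(135)
def plan(o,pts):  # pts: list (fence mm xy, fence yaw) -> rows
    r=R.from_quat(o["ee_rot"]); y0=np.radians(r.as_euler("ZYX",degrees=True)[0])
    for p,y in pts:
        d=r.inv().apply(np.r_[f2w(np.array(p)/1e3)-o["position"][:2],0])/.08
        a=-(y+FY-y0); a=(a+np.pi)%(2*np.pi)-np.pi
        print([d.round(2)[:2].tolist(),round(a/(np.pi/4),2)])
E
python3 - <<'E'
from h import *
o=manip.get_obs(); print(o["position"],w2f(o["position"])*1e3,o["ft_force"])
plan(o,[((-157.7,83.7),np.radians(135))])
E
```

```text
clock: 21.2
position: [0.4761, 0.2608, 0.0891]
ee_rot: [0.407, 0.913, 0.0, 0.0]
ft_force: [-0.6, -0.9, 0.2]
grip_width: 1.0
grasp_force: 0.0
clock: 22.2
position: [0.476, 0.2599, 0.009]
ee_rot: [0.407, 0.913, -0.0, 0.0]
ft_force: [-0.9, -0.2, -0.6]
grip_width: 1.002
grasp_force: 0.0
[0.47595082 0.25985095 0.00902223] [-202.68556272  144.18311807] [-0.9428101  -0.20005306 -0.64412123]
[[-0.93, -0.15], np.float64(0.01)]
```

```bash
python3 -m inch '[[[-0.08,-0.01,0],[0,0,0]],[[-0.16,-0.02,0],[0,0,0]],[[-0.24,-0.03,0],[0,0,0]],[[-0.32,-0.05,0],[0,0,0]],[[-0.4,-0.06,0],[0,0,0]],[[-0.48,-0.08,0],[0,0,0]],[[-0.56,-0.09,0],[0,0,0]],[[-0.64,-0.1,0],[0,0,0]],[[-0.72,-0.11,0],[0,0,0]],[[-0.8,-0.13,0],[0,0,0]]]'
python3 - <<'E'
from h import *
o=manip.get_obs(); im=manip.camera("top")[:,:,::-1]; cv2.imwrite("pics/t2.png",im)
cv2.imwrite("pics/t2c.png",cv2.resize(im[110:250,160:360],None,fx=4,fy=4,interpolation=cv2.INTER_CUBIC))
plan(o,[((-157.7,83.7),np.radians(135))])
E
```

```text
clock: 23.2
position: [0.5114, 0.2051, 0.0098]
ee_rot: [0.407, 0.913, 0.0, 0.0]
ft_force: [-1.3, 3.3, 2.5]
grip_width: 1.002
grasp_force: 2.3
[[-0.13, -0.02], np.float64(0.01)]
```

View pics/t2c.png

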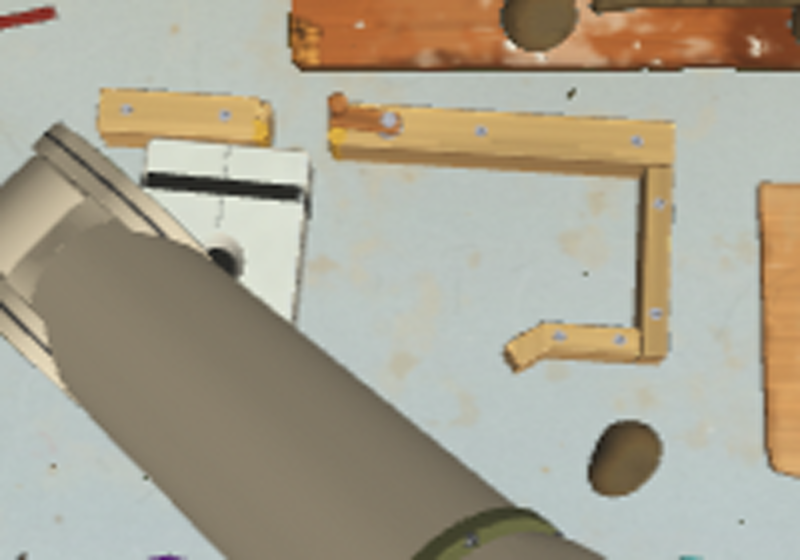

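The crop shows the mould's far end at (150,140) to (311,152). Its far right corner lies just in front of the notch gap, which runs from x 272 to 330.

```bash
python3 - <<'E'
from h import *
for p in((150,140),(311,152)): q=crop(p,4,(160,110)); print(w2f(pt("top",*q,.056))*1e3)
for p in((271,120),(332,125)): q=crop(p,4,(160,110)); print("jaw",w2f(pt("top",*q,.042))*1e3)
E
```

```text
[ -8.69776889 107.39680933]
[ -9.75758728 -10.55201219]
jaw [17.09713128 22.11206377]
jaw [ 16.31999053 -23.26578344]
```

```bash
python3 - <<'E'
from h import *
o=manip.get_obs(); t=w2f(o["position"])*1e3; print(t, "tool in mould",t-np.array([-99.5,49.5]),np.degrees(np.array(R.from_quat(o["ee_rot"]).as_euler("ZYX"))[0]-FY))
D=np.radians
tt=t-np.array([-99.5,49.5])
for th in (0,15,25,45,70,90): print(th,C(D(th))[0].round(1),end=" ")
print(); plan(o,[((t[0]+9,t[1]-4),D(135)),]); plan(o,[tool(D(a),(-2,0),tt) for a in(4,8,12,16,20,24)])
E
```

```text
[-163.04981011   90.47859954] tool in mould [-63.54981011  40.97859954] 135.56620922156216
0 [  0. -22.] 15 [ 13.2 -20.3] 25 [ 20.3 -15.4] 45 [26.7 -0. ] 70 [17.  18.2] 90 [ 0. 22.] 
[[-0.12, 0.04], np.float64(0.01)]
[[-0.24, -0.17], np.float64(-0.08)]
[[-0.32, -0.29], np.float64(-0.17)]
[[-0.4, -0.4], np.float64(-0.25)]
[[-0.49, -0.5], np.float64(-0.34)]
[[-0.58, -0.6], np.float64(-0.43)]
[[-0.67, -0.7], np.float64(-0.52)]
```

```bash
python3 -m inch '[[[-0.06,0.02,0],[0,0,0]],[[-0.12,0.03,0],[0,0,0]],[[-0.18,-0.06,0],[0,0,-0.03]],[[-0.24,-0.17,0],[0,0,-0.08]],[[-0.28,-0.23,0],[0,0,-0.12]],[[-0.32,-0.29,0],[0,0,-0.17]],[[-0.36,-0.35,0],[0,0,-0.21]],[[-0.4,-0.4,0],[0,0,-0.25]],[[-0.45,-0.45,0],[0,0,-0.3]],[[-0.49,-0.5,0],[0,0,-0.34]]]'
python3 - <<'E'
from h import *
D=np.radians
o=manip.get_obs(); im=manip.camera("top")[:,:,::-1]; cv2.imwrite("pics/t3.png",im)
# white mould pixels' edges near notch: white mask contour
hsv=cv2.cvtColor(im,cv2.COLOR_BGR2HSV); 
t=w2f(o["position"])*1e3; print(t,np.degrees(R.from_quat(o["ee_rot"]).as_euler("ZYX")[0]-FY), o["torque"])
plan(o,[tool(D(a),(-2,0),(-63.5,41)) for a in(16,20,24,28,32,36,40)])
cv2.imwrite("pics/t3c.png",cv2.resize(im[110:250,160:360],None,fx=4,fy=4,interpolation=cv2.INTER_CUBIC))
E
```

```text
clock: 24.25
position: [0.5077, 0.1487, 0.0095]
ee_rot: [0.281, 0.96, -0.0, 0.0]
ft_force: [-0.1, 3.5, -0.2]
grip_width: 1.002
grasp_force: 1.4
[-163.89019001   35.27728402] 150.99534648227407 [0.48295802 0.01206717 0.10261879]
[[-0.01, -0.01], np.float64(-0.0)]
[[-0.07, -0.13], np.float64(-0.09)]
[[-0.14, -0.24], np.float64(-0.18)]
[[-0.21, -0.35], np.float64(-0.27)]
[[-0.29, -0.45], np.float64(-0.36)]
[[-0.36, -0.55], np.float64(-0.44)]
[[-0.44, -0.64], np.float64(-0.53)]
```

View pics/t3c.png

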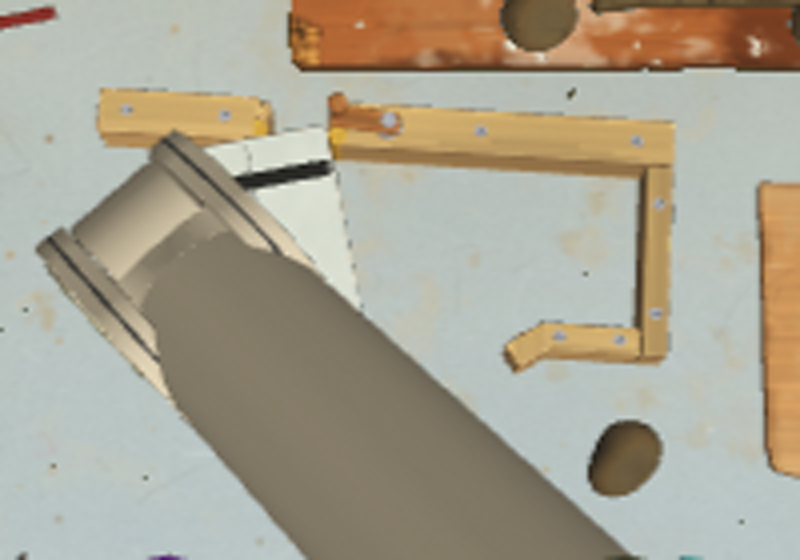

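The mould's corner is in the notch at crop (326,127), and the mould is turned about 16° with low forces. I continue the arc.

```bash
python3 -m inch '[[[-0.04,-0.07,0],[0,0,-0.05]],[[-0.07,-0.13,0],[0,0,-0.09]],[[-0.1,-0.18,0],[0,0,-0.13]],[[-0.14,-0.24,0],[0,0,-0.18]],[[-0.17,-0.3,0],[0,0,-0.22]],[[-0.21,-0.35,0],[0,0,-0.27]],[[-0.25,-0.4,0],[0,0,-0.31]],[[-0.29,-0.45,0],[0,0,-0.36]],[[-0.34,-0.52,0],[0,0,-0.42]],[[-0.4,-0.6,0],[0,0,-0.49]]]'
python3 - <<'E'
from h import *
D=np.radians
o=manip.get_obs(); print(o["joint_pos"].round(2))
t=w2f(o["position"])*1e3; print(t,np.degrees(R.from_quat(o["ee_rot"]).as_euler("ZYX")[0]-FY), o["torque"])
plan(o,[tool(D(a),(-2,0),(-63.5,41)) for a in(38,42,46,50,54,58,62,66)])
E
```

```text
clock: 25.3
position: [0.5086, 0.0914, 0.0097]
ee_rot: [0.092, 0.996, -0.0, 0.0]
ft_force: [-0.1, 2.7, -1.0]
grip_width: 1.001
grasp_force: 1.2
[ 0.55  0.54 -0.96  1.92  0.54  0.96  0.71]
[-159.28818961  -21.86810096] 173.0546315132661 [0.4880289 0.025679  0.1157149]
[[-0.01, -0.0], np.float64(0.0)]
[[-0.05, -0.12], np.float64(-0.09)]
[[-0.09, -0.23], np.float64(-0.18)]
[[-0.14, -0.34], np.float64(-0.27)]
[[-0.2, -0.44], np.float64(-0.35)]
[[-0.26, -0.55], np.float64(-0.44)]
[[-0.32, -0.65], np.float64(-0.53)]
[[-0.39, -0.75], np.float64(-0.62)]
```

```bash
python3 -m inch '[[[-0.03,-0.06,0],[0,0,-0.05]],[[-0.05,-0.12,0],[0,0,-0.09]],[[-0.07,-0.18,0],[0,0,-0.14]],[[-0.09,-0.23,0],[0,0,-0.18]],[[-0.12,-0.29,0],[0,0,-0.23]],[[-0.14,-0.34,0],[0,0,-0.27]],[[-0.17,-0.39,0],[0,0,-0.31]],[[-0.2,-0.44,0],[0,0,-0.35]],[[-0.24,-0.52,0],[0,0,-0.42]],[[-0.29,-0.6,0],[0,0,-0.49]]]'
python3 - <<'E'
from h import *
D=np.radians
o=manip.get_obs(); print(o["joint_pos"].round(2))
t=w2f(o["position"])*1e3; print(t,np.degrees(R.from_quat(o["ee_rot"]).as_euler("ZYX")[0]-FY), o["torque"])
plan(o,[tool(D(a),(-2,0),(-63.5,41)) for a in(60,64,68,72,76,80,84,88,90)])
im=manip.camera("top")[:,:,::-1]; cv2.imwrite("pics/t4c.png",cv2.resize(im[110:250,160:360],None,fx=4,fy=4,interpolation=cv2.INTER_CUBIC))
E
```

```text
clock: 26.3
position: [0.5223, 0.0399, 0.0096]
ee_rot: [-0.1, 0.995, -0.0, -0.0]
ft_force: [-0.9, 3.1, 1.6]
grip_width: 0.999
grasp_force: 1.4
[ 0.69  0.59 -1.02  1.9   0.61  1.    1.16]
[-142.37880604  -72.30642416] -164.8770078017233 [0.65252971 0.19804824 0.13200378]
[[-0.0, 0.0], np.float64(0.0)]
[[-0.03, -0.12], np.float64(-0.09)]
[[-0.05, -0.23], np.float64(-0.18)]
[[-0.08, -0.35], np.float64(-0.26)]
[[-0.12, -0.47], np.float64(-0.35)]
[[-0.16, -0.58], np.float64(-0.44)]
[[-0.21, -0.7], np.float64(-0.53)]
[[-0.27, -0.82], np.float64(-0.62)]
[[-0.3, -0.87], np.float64(-0.66)]
```

View pics/t4c.png

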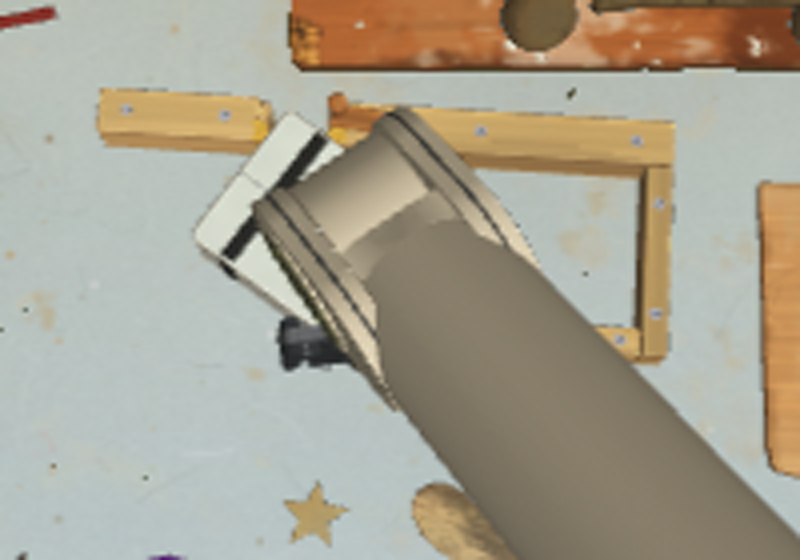

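```bash
python3 -m inch '[[[-0.01,-0.06,0],[0,0,-0.05]],[[-0.03,-0.12,0],[0,0,-0.09]],[[-0.05,-0.2,0],[0,0,-0.15]],[[-0.07,-0.29,0],[0,0,-0.22]],[[-0.09,-0.38,0],[0,0,-0.29]],[[-0.12,-0.47,0],[0,0,-0.35]],[[-0.16,-0.58,0],[0,0,-0.44]],[[-0.21,-0.7,0],[0,0,-0.53]],[[-0.25,-0.79,0],[0,0,-0.6]],[[-0.3,-0.87,0],[0,0,-0.66]]]'
python3 - <<'E'
from h import *
D=np.radians
o=manip.get_obs(); print(o["joint_pos"].round(2))
t=w2f(o["position"])*1e3; print(t,np.degrees(R.from_quat(o["ee_rot"]).as_euler("ZYX")[0]-FY), o["torque"])
plan(o,[((t[0]+20,t[1]),D(225)),((t[0],t[1]+20),D(225))])
im=manip.camera("top")[:,:,::-1]; cv2.imwrite("pics/t5c.png",cv2.resize(im[110:250,160:360],None,fx=4,fy=4,interpolation=cv2.INTER_CUBIC))
E
```

```text
clock: 27.35
position: [0.5591, -0.024, 0.0092]
ee_rot: [-0.351, 0.936, -0.0, -0.001]
ft_force: [-3.0, 2.0, 1.2]
grip_width: 0.999
grasp_force: 1.5
[ 0.81  0.71 -1.08  1.81  0.71  1.08  1.75]
[-101.56786727 -133.75340012] -135.2755758383069 [0.38667515 0.59626057 0.08000844]
[[-0.18, -0.18], np.float64(-0.01)]
[[-0.18, 0.18], np.float64(-0.01)]
```

View pics/t5c.png

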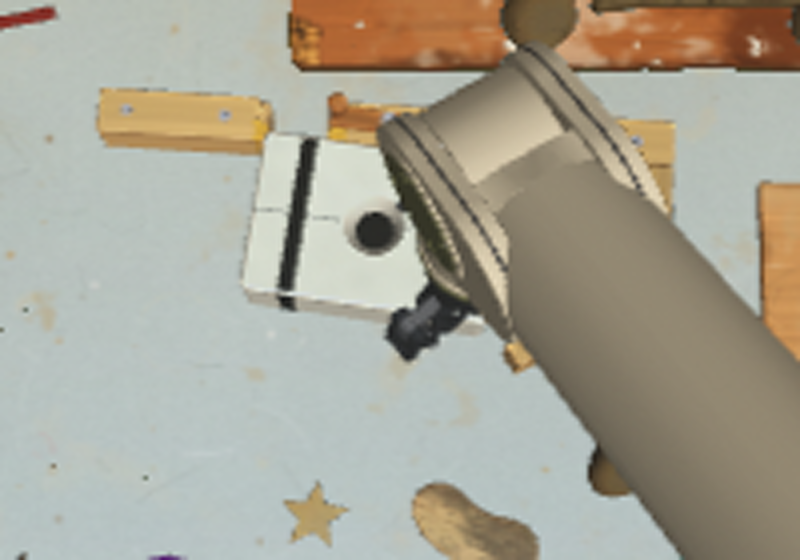

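The crop shows the mould nearly square to the fence: left end corners at (268,133) and (243,293), with the near finger at (410,335). From here I measure with numbers only.

```bash
python3 - <<'E'
from h import *
q=[w2f(pt("top",*crop(p,4,(160,110)),.056))*1e3 for p in((268,133),(243,293),(383,312))]
print(q); a=q[0]-q[1]; print("end vs fence x",np.degrees(np.arctan2(a[1],a[0]))); b=q[1]-q[2]; print("near side vs y",np.degrees(np.arctan2(-b[0],b[1])))
E
```

```text
[array([ 2.48960599, 21.92193814]), array([-117.68730878,   29.54869729]), array([-124.58468597,  -71.26324795])]
end vs fence x -3.6312787254398735
near side vs y -3.913977565022004
```

```bash
python3 -m inch '[[[-0.02,-0.02,0],[0,0,0]],[[-0.04,-0.04,0],[0,0,0]],[[-0.06,-0.06,0],[0,0,0]],[[-0.08,-0.08,0],[0,0,0]],[[-0.1,-0.1,0],[0,0,0]],[[-0.11,-0.11,0],[0,0,0]],[[-0.12,-0.12,0],[0,0,0]],[[-0.13,-0.13,0],[0,0,0]],[[-0.13,-0.13,0],[0,0,0]],[[-0.13,-0.13,0],[0,0,0]]]'
python3 - <<'E'
from h import *
o=manip.get_obs(); im=manip.camera("top")[:,:,::-1]; cv2.imwrite("pics/t6.png",im); print(w2f(o["position"])*1e3)
hsv=cv2.cvtColor(im,cv2.COLOR_BGR2HSV)
m=cv2.inRange(hsv,(0,0,195),(180,30,255)); 
k=np.zeros_like(m);k[135:200,210:275]=m[135:200,210:275]
# bottom edge of top face & left edge: scan
E=[]
for u in range(226,254,2):
    col=np.where(k[:,u])[0]
    if len(col): E.append((u,col.max()))
print([ (u,v,(w2f(pt("top",u,v,.056))*1e3).round(1).tolist()) for u,v in E])
E
```

```text
clock: 28.4
position: [0.5653, -0.0265, 0.0068]
ee_rot: [-0.35, 0.937, -0.0, -0.01]
ft_force: [-39.0, -9.8, 18.2]
grip_width: 1.003
grasp_force: 19.3
[ -95.24908284 -135.9026064 ]
[(226, np.int64(199), [-163.2, 9.4]), (228, np.int64(199), [-162.8, 3.7]), (230, np.int64(199), [-162.4, -1.9]), (232, np.int64(199), [-162.0, -7.6]), (234, np.int64(199), [-161.6, -13.2]), (236, np.int64(199), [-161.2, -18.9]), (238, np.int64(199), [-160.9, -24.5]), (240, np.int64(198), [-157.6, -30.0]), (242, np.int64(199), [-160.1, -35.9]), (244, np.int64(198), [-156.8, -41.3]), (246, np.int64(198), [-156.4, -47.0]), (248, np.int64(198), [-156.0, -52.6]), (250, np.int64(199), [-158.5, -58.5]), (252, np.int64(199), [-158.1, -64.1])]
```

```bash
python3 -m inch '[[[0.08,0.05,0],[0,0,0]],[[0.16,0.1,0],[0,0,0]],[[0.25,0.1,0],[0,0,0]],[[0.3,0.1,-0.05],[0,0,0]],[[0.33,0.1,-0.2],[0,0,0]],[[0.36,0.1,-0.35],[0,0,0]],[[0.4,0.1,-0.5],[0,0,0]],[[0.4,0.1,-0.65],[0,0,0]],[[0.4,0.1,-0.8],[0,0,0]],[[0.4,0.1,-1],[0,0,0]]]'
python3 - <<'E'
from h import *
o=manip.get_obs(); im=manip.camera("top")[:,:,::-1]; cv2.imwrite("pics/t7.png",im); print(w2f(o["position"])*1e3)
g=cv2.cvtColor(im,cv2.COLOR_BGR2GRAY).astype(int)
# column scan: strongest falling edge along v near predicted near-edge of the top face
for u in range(226,262,4):
    v0=int(proj("top",[*f2w((-.12,w2f(pt("top",u,180,.056))[1])),.056])[1]); 
    s=g[v0-8:v0+9,u]; d=np.diff(s); i=np.argmin(d); print(u,v0-8+i+.5,d[i],(w2f(pt("top",u,v0-8+i+.5,.056))*1e3).round(1),end=" | ")
print()
for v in range(150,186,4):
    s=g[v,212:242]; d=np.diff(s); i=np.argmax(d); print(v,212+i+.5,d[i],(w2f(pt("top",212+i+.5,v,.056))*1e3).round(1),end=" | ")
E
```

```text
clock: 29.45
position: [0.5448, -0.0392, 0.0907]
ee_rot: [-0.351, 0.936, 0.0, -0.0]
ft_force: [0.4, -0.2, -0.4]
grip_width: 1.001
grasp_force: 0.0
[-114.89355095 -149.81594638]
226 183.5 -52 [-118.5   13.3] | 230 183.5 -40 [-117.7    1.9] | 234 184.5 -125 [-119.8   -9.8] | 238 184.5 -60 [-119.   -21.2] | 242 184.5 -42 [-118.2  -32.6] | 246 184.5 -32 [-117.4  -44. ] | 250 185.5 -41 [-119.5  -55.6] | 254 185.5 -62 [-118.8  -67. ] | 258 185.5 -44 [-118.   -78.4] | 
150 237.5 85 [-17.  -11.6] | 154 237.5 91 [-29.  -12.5] | 158 237.5 87 [-41.  -13.5] | 162 236.5 84 [-53.1 -11.6] | 166 236.5 93 [-65.  -12.5] | 170 236.5 96 [-76.8 -13.5] | 174 235.5 81 [-88.8 -11.6] | 178 235.5 91 [-100.5  -12.5] | 182 235.5 100 [-112.2  -13.5] |
```

```bash
python3 -m inch '[[[-0.1,0.06,0],[0,0,0.1]],[[-0.2,0.12,0],[0,0,0.2]],[[-0.3,0.18,0],[0,0,0.3]],[[-0.4,0.24,0],[0,0,0.4]],[[-0.5,0.3,0],[0,0,0.5]],[[-0.6,0.36,0],[0,0,0.6]],[[-0.7,0.42,0],[0,0,0.7]],[[-0.8,0.48,0],[0,0,0.8]],[[-0.9,0.54,0],[0,0,0.9]],[[-1,0.59,0],[0,0,1]]]' 0.5
python3 -m inch '[[[-0.04,0.1,0],[0,0,0.1]],[[-0.08,0.2,0],[0,0,0.2]],[[-0.12,0.3,0],[0,0,0.3]],[[-0.16,0.4,0],[0,0,0.4]],[[-0.2,0.5,0],[0,0,0.5]],[[-0.24,0.6,0],[0,0,0.6]],[[-0.28,0.7,0],[0,0,0.7]],[[-0.32,0.8,0],[0,0,0.8]],[[-0.36,0.9,0],[0,0,0.9]],[[-0.39,1,0],[0,0,1]]]'
python3 -m inch '[[[0.04,0.04,0],[0,0,0.1]],[[0.07,0.07,0],[0,0,0.2]],[[0.1,0.1,0],[0,0,0.3]],[[0.14,0.14,0],[0,0,0.4]],[[0.17,0.17,0],[0,0,0.5]],[[0.2,0.2,0],[0,0,0.6]],[[0.24,0.24,0],[0,0,0.7]],[[0.28,0.28,0],[0,0,0.8]],[[0.32,0.32,0],[0,0,0.9]],[[0.35,0.35,0],[0,0,1]]]'
python3 - <<'E'
from h import *
o=manip.get_obs(); print(w2f(o["position"])*1e3,np.degrees(R.from_quat(o["ee_rot"]).as_euler("ZYX")[0]-FY),o["joint_pos"].round(2))
plan(o,[((-61,60),np.pi/2)]); im=manip.camera("wrist")[:,:,::-1]; cv2.imwrite("pics/w3.png",im)
im=manip.camera("top")[:,:,::-1]; cv2.imwrite("pics/t8.png",im); g=cv2.cvtColor(im,6).astype(int)
for v in range(156,184,4):
    s=g[v,215:234]; d=np.diff(s); i=np.argmax(d); print(v,215+i+.5,d[i],(w2f(pt("top",215+i+.5,v,.056))*1e3).round(1),end=" | ")
E
```

```text
clock: 30.5
position: [0.5744, 0.0496, 0.0902]
ee_rot: [0.036, 0.999, 0.0, 0.0]
ft_force: [1.0, 0.4, 0.8]
grip_width: 0.499
grasp_force: 0.0
clock: 31.5
position: [0.611, 0.1272, 0.0901]
ee_rot: [0.415, 0.91, 0.0, -0.0]
ft_force: [-0.8, 0.5, -0.0]
grip_width: 0.498
grasp_force: 0.0
clock: 32.5
position: [0.6135, 0.1669, 0.0901]
ee_rot: [0.732, 0.682, 0.0, -0.0]
ft_force: [0.3, 0.8, 0.6]
grip_width: 0.502
grasp_force: 0.0
[-59.50340435  60.19091047] 89.59205839421493 [ 0.17  0.56 -0.68  1.56  0.37  1.16 -0.66]
[[-0.0, -0.02], np.float64(-0.01)]
156 216.5 2 [-39.2  47.8] | 160 217.5 2 [-50.9  43.8] | 164 220.5 2 [-62.2  34.1] | 168 217.5 2 [-74.7  41.6] | 172 215.5 2 [-86.9  46.3] | 176 216.5 2 [-98.4  42.4] | 180 215.5 2 [-110.3   44.2] |
```

```bash
python3 -m inch '[[[0,0,0.1],[0,0,0]],[[0,-0.02,0.2],[0,0,0]],[[0,-0.02,0.3],[0,0,0]],[[0,-0.02,0.4],[0,0,0]],[[0,-0.02,0.5],[0,0,0]],[[0,-0.02,0.6],[0,0,0]],[[0,-0.02,0.7],[0,0,0]],[[0,-0.02,0.8],[0,0,0]],[[0,-0.02,0.9],[0,0,0]],[[0,-0.02,1],[0,0,0]]]'
python3 -m inch '[[[-0.1,0,0],[0,0,0]],[[-0.2,0,0],[0,0,0]],[[-0.28,0,0],[0,0,0]],[[-0.34,0,0],[0,0,0]],[[-0.42,0,0],[0,0,0]],[[-0.5,0,0],[0,0,0]],[[-0.58,0,0],[0,0,0]],[[-0.66,0,0],[0,0,0]],[[-0.74,0,0],[0,0,0]],[[-0.82,0,0],[0,0,0]]]'
python3 - <<'E'
from h import *
o=manip.get_obs(); print(w2f(o["position"])*1e3,np.degrees(R.from_quat(o["ee_rot"]).as_euler("ZYX")[0]-FY),o["ft_force"],o["torque"])
im=manip.camera("top")[:,:,::-1]; cv2.imwrite("pics/t9.png",im); g=cv2.cvtColor(im,6).astype(int)
for u in range(250,290,4):
    v0=int(proj("top",[*f2w((-.12,w2f(pt("top",u,180,.056))[1])),.056])[1]); 
    s=g[v0-8:v0+9,u]; d=np.diff(s); i=np.argmin(d); print(u,v0-8+i+.5,d[i],(w2f(pt("top",u,v0-8+i+.5,.056))*1e3).round(1),end=" | ")
E
```

```text
clock: 33.6
position: [0.6119, 0.1662, 0.009]
ee_rot: [0.731, 0.682, 0.0, 0.0]
ft_force: [0.1, -0.2, 0.4]
grip_width: 0.501
grasp_force: 0.0
clock: 34.6
position: [0.6076, 0.1005, 0.01]
ee_rot: [0.731, 0.683, 0.0, 0.0]
ft_force: [0.3, 3.9, 2.7]
grip_width: 0.502
grasp_force: 0.0
[-61.1361076  -6.455596 ] 89.74719513873 [0.34579097 3.89078585 2.68711325] [ 0.80912715 -0.01857463  0.00633286]
250 181.5 -2 [-107.9  -54.7] | 254 191.5 -2 [-136.1  -68.2] | 258 179.5 -1 [-100.5  -77.1] | 262 183.5 -2 [-111.4  -89.4] | 266 181.5 -1 [-104.7 -100.4] | 270 180.5 -1 [-101.  -111.6] | 274 180.5 -1 [-100.2 -123. ] | 278 180.5 -1 [ -99.5 -134.4] | 282 188.5 -1 [-121.9 -147.1] | 286 194.5 -1 [-138.5 -159.5] |
```

```bash
python3 -m inch '[[[-0.08,0,0],[0,0,0]],[[-0.16,0,0],[0,0,0]],[[-0.24,0,0],[0,0,0]],[[-0.32,0,0],[0,0,0]],[[-0.4,0,0],[0,0,0]],[[-0.48,0,0],[0,0,0]],[[-0.56,0,0],[0,0,0]],[[-0.62,0,0],[0,0,0]],[[-0.68,0,0],[0,0,0]],[[-0.74,0,0],[0,0,0]]]'
python3 - <<'E'
from h import *
o=manip.get_obs(); print(w2f(o["position"])*1e3,np.degrees(R.from_quat(o["ee_rot"]).as_euler("ZYX")[0]-FY),o["ft_force"],o["torque"])
E
```

```text
clock: 35.65
position: [0.6026, 0.0453, 0.0098]
ee_rot: [0.73, 0.683, 0.001, -0.002]
ft_force: [-3.9, 25.7, 0.9]
grip_width: 0.499
grasp_force: 0.0
[-62.56019815 -61.78126308] 89.89136882909673 [-3.87270948 25.66525771  0.86866345] [4.48555951 0.58209911 0.19715797]
```

```bash
python3 -m inch '[[[-0.01,0,0],[0,0,0]],[[-0.02,0,0],[0,0,0]],[[-0.03,0,0],[0,0,0]],[[-0.04,0,0],[0,0,0]],[[-0.04,0,0],[0,0,0]],[[-0.04,0,0],[0,0,0]],[[0,0,0],[0,0,0]],[[0.05,0,0],[0,0,0]],[[0.1,0,0],[0,0,0]],[[0.15,0,0],[0,0,0]]]'
python3 -m inch '[[[0.05,0,0],[0,0,0]],[[0.1,0,-0.1],[0,0,0]],[[0.15,0,-0.2],[0,0,0]],[[0.2,0,-0.3],[0,0,0]],[[0.25,0,-0.4],[0,0,0]],[[0.3,0,-0.5],[0,0,0]],[[0.35,0,-0.65],[0,0,0]],[[0.4,0,-0.8],[0,0,0]],[[0.45,0,-0.95],[0,0,0]],[[0.5,0,-1],[0,0,0]]]' 0.4
python3 - <<'E'
from h import *
o=manip.get_obs(); print(w2f(o["position"])*1e3)
im=manip.camera("top")[:,:,::-1]; cv2.imwrite("pics/t10.png",im)
a=cv2.resize(im[120:220,230:340],(715,650),interpolation=cv2.INTER_CUBIC)[:590]
iw=manip.camera("wrist")[:,:,::-1]; cv2.imwrite("pics/w4.png",iw); b=cv2.resize(iw,(0,0),fx=.8,fy=.8)
c=np.zeros((600,800,3),np.uint8); s=cv2.resize(im[120:212,228:340],(448,368),interpolation=cv2.INTER_CUBIC); c[:368,:448]=s; w=cv2.resize(iw,(352,264)); c[:264,448:]=w; cv2.imwrite("pics/v10.png",c)
E
```

```text
clock: 36.65
position: [0.6041, 0.0524, 0.0095]
ee_rot: [0.731, 0.682, -0.001, 0.0]
ft_force: [-0.8, 0.2, -0.2]
grip_width: 0.499
grasp_force: 0.0
clock: 37.65
position: [0.6077, 0.0941, 0.0916]
ee_rot: [0.731, 0.682, 0.001, 0.001]
ft_force: [-0.3, -0.1, -0.8]
grip_width: 0.397
grasp_force: 0.0
[-60.57670672 -12.77309049]
```

View pics/v10.png

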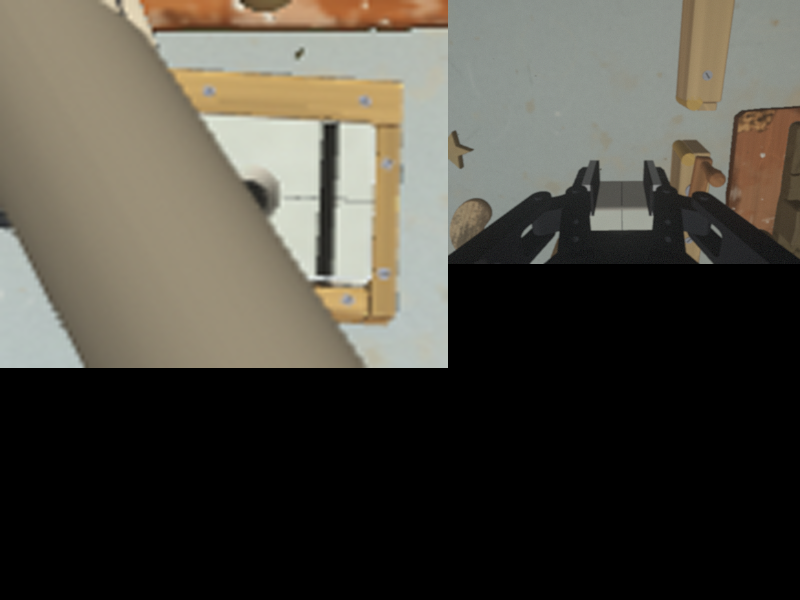

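The composite shows the mould's right end flush against the end stop (left pane, x 375) and between fence and rail. In the wrist pane the keeper knob is at (713,175), which is wrist pixel (386,255).

```bash
python3 - <<'E'
from h import *
o=manip.get_obs()
for z in(.085,.075): print("wrist knob",pt("wrist",386,252,z,o))
o1,d1=ray("top",*crop((345,62))); o2,d2=ray("wrist",386,252,o); d1/=np.linalg.norm(d1); d2/=np.linalg.norm(d2)
A=np.c_[d1,-d2]; s=np.linalg.lstsq(A,o2-o1,rcond=None)[0]; print("tri",o1+s[0]*d1,o2+s[1]*d2)
# knob blob in the wrist picture and in the first top picture (orange-brown)
for f in("w4","top0"):
    h=cv2.cvtColor(cv2.imread(f"pics/{f}.png"),cv2.COLOR_BGR2HSV)
    print(f,h[245:262:4,374:398:4].tolist() if f=="w4" else h[133:139,242:248].tolist())
k=np.array([.68594,.0722]); print("knob top cam fence",w2f(k)*1e3,"screw",w2f((.68316,.03625))*1e3); plan(o,[(w2f(k)*1e3,np.pi/2)])
E
```

```text
wrist knob [0.68383482 0.08242676 0.085     ]
wrist knob [0.68857604 0.07654029 0.075     ]
tri [0.69153938 0.07288638 0.06879279] [0.69152194 0.07288281 0.06878662]
w4 [[[13, 113, 86], [12, 111, 69], [12, 98, 70], [15, 102, 65], [23, 38, 108], [33, 20, 142]], [[14, 126, 93], [13, 116, 77], [14, 118, 69], [14, 112, 73], [13, 126, 73], [13, 120, 70]], [[13, 128, 106], [12, 126, 89], [14, 121, 84], [13, 122, 90], [12, 126, 107], [13, 120, 106]], [[13, 121, 120], [12, 126, 99], [13, 132, 112], [13, 129, 119], [12, 123, 112], [12, 131, 115]], [[15, 121, 126], [13, 120, 104], [13, 129, 132], [13, 131, 130], [13, 133, 125], [13, 124, 127]]]
top0 [[[30, 20, 169], [16, 87, 140], [14, 124, 132], [16, 80, 143], [28, 26, 180], [32, 21, 180]], [[14, 131, 132], [14, 169, 154], [14, 167, 163], [14, 160, 178], [15, 103, 185], [32, 20, 178]], [[13, 170, 150], [14, 168, 168], [14, 165, 167], [14, 164, 174], [14, 132, 176], [21, 43, 161]], [[14, 135, 142], [13, 169, 163], [13, 162, 172], [13, 161, 169], [14, 159, 164], [17, 137, 164]], [[15, 88, 128], [13, 167, 148], [13, 167, 165], [13, 168, 156], [13, 166, 138], [14, 168, 164]], [[16, 70, 120], [13, 159, 106], [13, 163, 119], [13, 165, 124], [13, 166, 138], [14, 166, 149]]]
knob top cam fence [ 18.87517332 -29.6535231 ] screw [ 18.40009446 -65.70772119]
[[-0.21, 1.0], np.float64(-0.0)]
```

```bash
python3 -m inch '[[[0,0,-0.15],[0,0,0]],[[-0.02,0.1,-0.25],[0,0,0]],[[-0.04,0.22,-0.28],[0,0,0]],[[-0.06,0.34,-0.28],[0,0,0]],[[-0.08,0.46,-0.28],[0,0,0]],[[-0.1,0.58,-0.28],[0,0,0]],[[-0.13,0.7,-0.28],[0,0,0]],[[-0.15,0.82,-0.28],[0,0,0]],[[-0.17,0.92,-0.28],[0,0,0]],[[-0.19,1,-0.28],[0,0,0]]]' 0.5
python3 - <<'E'
from h import *
o=manip.get_obs(); im=manip.camera("wrist")[:,:,::-1]; cv2.imwrite("pics/w5.png",im)
print(rows(o,[.689,.0735,.063]))
p=manip.camera_params("wrist"); f=192/np.tan(np.radians(p["fov_y"])/2)
T=np.eye(4);T[:3,:3]=R.from_quat(o["ee_rot"]).as_matrix();T[:3,3]=o["position"]; Wc=np.linalg.inv(T@np.array(p["T_tool_cam"]))
for P in([.689,.0735,.085],[.689,.0735,.054]): c=Wc@np.r_[P,1]; print("expect px",p["cx"]+f*c[0]/-c[2],p["cy"]-f*c[1]/-c[2])
h=cv2.cvtColor(im,cv2.COLOR_BGR2HSV); m=cv2.inRange(h,(8,85,50),(17,255,255)); m[:200]=0
n,l,st,ce=cv2.connectedComponentsWithStats(m); print([(st[i].tolist(),ce[i].round(1).tolist()) for i in range(1,n) if st[i][4]>150])
E
```

```text
clock: 38.75
position: [0.6864, 0.0728, 0.112]
ee_rot: [0.731, 0.682, -0.0, -0.0]
ft_force: [0.2, 0.5, -0.2]
grip_width: 0.501
grasp_force: 0.0
[0.01 0.03 0.61]
expect px 255.31428068795594 224.41600315676615
expect px 254.83535705062548 207.26445178238305
[([241, 200, 31, 60, 1099], [253.9, 223.8]), ([316, 200, 77, 89, 5380], [354.5, 238.0]), ([490, 284, 22, 91, 939], [504.6, 339.1])]
```

```bash
python3 - <<'E'
from h import *
im=cv2.imread("pics/w5.png"); h=cv2.cvtColor(im,cv2.COLOR_BGR2HSV); m=cv2.inRange(h,(8,85,50),(17,255,255))
for v in range(180,275,4):
    x=np.where(m[v,225:290])[0]+225; print(v,(x.min(),x.max(),len(x)) if len(x) else None, im[v,256].tolist())
E
```

```text
180 (np.int64(241), np.int64(256), 7) [56, 72, 85]
184 (np.int64(237), np.int64(264), 5) [61, 75, 87]
188 (np.int64(247), np.int64(260), 4) [58, 77, 89]
192 (np.int64(249), np.int64(268), 6) [96, 127, 149]
196 (np.int64(247), np.int64(268), 19) [45, 59, 77]
200 (np.int64(245), np.int64(269), 23) [56, 80, 107]
204 (np.int64(245), np.int64(266), 22) [50, 63, 82]
208 (np.int64(244), np.int64(265), 22) [50, 64, 81]
212 (np.int64(244), np.int64(264), 21) [52, 74, 100]
216 (np.int64(243), np.int64(265), 23) [61, 88, 121]
220 (np.int64(243), np.int64(271), 25) [69, 100, 136]
224 (np.int64(243), np.int64(266), 24) [78, 105, 143]
228 (np.int64(243), np.int64(271), 23) [75, 108, 145]
232 (np.int64(242), np.int64(271), 23) [71, 100, 135]
236 (np.int64(242), np.int64(263), 22) [71, 101, 139]
240 (np.int64(243), np.int64(271), 21) [73, 105, 144]
244 (np.int64(243), np.int64(261), 19) [74, 107, 146]
248 (np.int64(243), np.int64(261), 7) [94, 97, 102]
252 (np.int64(241), np.int64(261), 4) [146, 147, 147]
256 (np.int64(241), np.int64(261), 4) [145, 144, 143]
260 None [121, 144, 158]
264 None [109, 147, 169]
268 (np.int64(235), np.int64(236), 2) [108, 145, 168]
272 None [107, 146, 168]
```

```bash
python3 -m inch '[[[-0.04,0.02,0.08],[0,0,0]],[[-0.04,0.02,0.16],[0,0,0]],[[-0.04,0.02,0.24],[0,0,0]],[[-0.04,0.02,0.32],[0,0,0]],[[-0.04,0.02,0.4],[0,0,0]],[[-0.04,0.02,0.48],[0,0,0]],[[-0.04,0.02,0.55],[0,0,0]],[[-0.04,0.02,0.61],[0,0,0]],[[-0.04,0.02,0.61],[0,0,0]],[[-0.04,0.02,0.61],[0,0,0]]]'
python3 -m inch '[[[0,0,0],[0,0,0]],[[0,0,0],[0,0,0]],[[0,0,0],[0,0,0]],[[0,0,0],[0,0,0]],[[0,0,0],[0,0,0]],[[0,0,0],[0,0,0]],[[0,0,0],[0,0,0]],[[0,0,0],[0,0,0]],[[0,0,0],[0,0,0]],[[0,0,0],[0,0,0]]]' 0 20
python3 - <<'E'
from h import *
o=manip.get_obs(); t=w2f(o["position"])*1e3; print("tool fence",t,o["ft_force"],o["torque"])
S=np.array([17.7,-66.5])
def P(f): return S+37*np.array([-np.sin(f),np.cos(f)]),np.pi/2+f
print("phi",-np.arctan2(*(t-S)),np.linalg.norm(t-S)); plan(o,[P(f) for f in(-.05,0,.1,.2,.3,.4,.5,.6,.7,.78)])
E
```

```text
clock: 39.8
position: [0.6871, 0.0697, 0.0634]
ee_rot: [0.731, 0.682, 0.0, 0.0]
ft_force: [0.4, -0.0, 1.1]
grip_width: 0.499
grasp_force: 0.0
clock: 40.8
position: [0.6873, 0.0698, 0.0636]
ee_rot: [0.731, 0.682, 0.0, 0.0]
ft_force: [1.6, 0.6, 4.1]
grip_width: 0.157
grasp_force: 19.7
tool fence [ 20.42728382 -31.960244  ] [1.58985209 0.62051358 4.06636923] [ 2.30868437e-01 -3.45583629e-01 -2.48426217e-04]
phi -0.07879722451409073 34.64726282526524
[[0.03, -0.01], np.float64(0.06)]
[[0.03, -0.03], np.float64(-0.01)]
[[0.03, -0.08], np.float64(-0.13)]
[[0.02, -0.13], np.float64(-0.26)]
[[0.01, -0.17], np.float64(-0.39)]
[[-0.01, -0.21], np.float64(-0.52)]
[[-0.03, -0.26], np.float64(-0.64)]
[[-0.05, -0.3], np.float64(-0.77)]
[[-0.08, -0.33], np.float64(-0.9)]
[[-0.1, -0.36], np.float64(-1.0)]
```

```bash
python3 -m inch '[[[0,-0.03,0],[0,0,-0.01]],[[0,-0.08,0],[0,0,-0.13]],[[-0.01,-0.13,0],[0,0,-0.26]],[[-0.02,-0.17,0],[0,0,-0.39]],[[-0.04,-0.21,0],[0,0,-0.52]],[[-0.06,-0.26,0],[0,0,-0.64]],[[-0.08,-0.3,0],[0,0,-0.77]],[[-0.1,-0.33,0],[0,0,-0.9]],[[-0.13,-0.36,0],[0,0,-1]],[[-0.13,-0.36,0],[0,0,-1]]]'
python3 - <<'E'
from h import *
o=manip.get_obs(); t=w2f(o["position"])*1e3; print("tool fence",t,o["torque"])
S=np.array([17.7,-66.5])
def P(f): return S+35.5*np.array([-np.sin(f),np.cos(f)]),np.pi/2+f
print("phi",-np.arctan2(*(t-S)),np.linalg.norm(t-S)); plan(o,[P(f) for f in(.78,.9,1,1.1,1.2,1.3,1.4,1.5,1.57,1.65)])
E
```

```text
clock: 41.8
position: [0.6585, 0.0593, 0.0635]
ee_rot: [0.413, 0.911, -0.0, 0.001]
ft_force: [6.2, -2.5, 2.2]
grip_width: 0.156
grasp_force: 19.8
tool fence [ -7.67371485 -44.29574032] [-0.61026961 -1.29201282  0.1546181 ]
phi 0.8519159017412957 33.71727380928541
[[0.02, 0.03], np.float64(0.0)]
[[0.02, -0.02], np.float64(-0.15)]
[[0.01, -0.07], np.float64(-0.28)]
[[0.0, -0.11], np.float64(-0.4)]
[[-0.01, -0.15], np.float64(-0.53)]
[[-0.03, -0.19], np.float64(-0.66)]
[[-0.06, -0.23], np.float64(-0.79)]
[[-0.09, -0.26], np.float64(-0.91)]
[[-0.11, -0.29], np.float64(-1.0)]
[[-0.13, -0.31], np.float64(-1.1)]
```

```bash
python3 -m inch '[[[0.01,-0.02,0],[0,0,-0.14]],[[0,-0.07,0],[0,0,-0.28]],[[0,-0.11,0],[0,0,-0.4]],[[-0.02,-0.15,0],[0,0,-0.53]],[[-0.04,-0.19,0],[0,0,-0.66]],[[-0.06,-0.23,0],[0,0,-0.79]],[[-0.09,-0.26,0],[0,0,-0.9]],[[-0.11,-0.29,0],[0,0,-1]],[[-0.14,-0.33,0],[0,0,-1]],[[-0.15,-0.36,0],[0,0,-1]]]'
python3 - <<'E'
from h import *
o=manip.get_obs(); t=w2f(o["position"])*1e3; print("tool fence",t,o["torque"])
S=np.array([17.7,-66.5]); print("phi",-np.arctan2(*(t-S)),np.linalg.norm(t-S),np.degrees(R.from_quat(o["ee_rot"]).as_euler("ZYX")[0]-FY))
E
```

```text
clock: 42.8
position: [0.6473, 0.0389, 0.0645]
ee_rot: [0.032, 0.999, 0.005, 0.005]
ft_force: [19.7, 22.5, -7.0]
grip_width: 0.155
grasp_force: 20.7
tool fence [-17.59001891 -65.30943494] [ 4.59340233 -4.24350955 -0.04471244]
phi 1.5370725227335937 35.31009600278642 179.94469474323225
```

```bash
python3 -m inch '[[[0,0,0],[0,0,0]],[[0,0,0],[0,0,0]],[[0.02,0.03,0],[0,0,0]],[[0.05,0.06,0],[0,0,0]],[[0.05,0.06,0],[0,0,0]],[[0.05,0.06,-0.1],[0,0,0]],[[0.05,0.06,-0.25],[0,0,0]],[[0.05,0.06,-0.45],[0,0,0]],[[0.05,0.06,-0.65],[0,0,0]],[[0.05,0.06,-0.85],[0,0,0]]]' 0.45
python3 -m inch '[[[0,-0.1,-0.1],[0,0,0]],[[0,-0.2,-0.2],[0,0,0]],[[0,-0.3,-0.3],[0,0,0]],[[0,-0.4,-0.4],[0,0,0]],[[0,-0.5,-0.5],[0,0,0]],[[0,-0.6,-0.6],[0,0,0]],[[0,-0.7,-0.7],[0,0,0]],[[0,-0.8,-0.8],[0,0,0]],[[0,-0.9,-0.9],[0,0,0]],[[0,-1,-1],[0,0,0]]]'
python3 - <<'E'
from h import *
o=manip.get_obs(); im=manip.camera("top")[:,:,::-1]; cv2.imwrite("pics/t11.png",im); cv2.imwrite("pics/w6.png",manip.camera("wrist")[:,:,::-1])
h=cv2.cvtColor(im,cv2.COLOR_BGR2HSV)
m=cv2.inRange(h,(40,90,40),(80,255,255)); m[:, :340]=0; m[:150]=0; cs,_=cv2.findContours(m,0,2); c=max(cs,key=cv2.contourArea); (u,v),r=cv2.minEnclosingCircle(c); print("pot lid",pt("top",u,v,.085),r)
print("arm in top view hides:",w2f(o["position"])*1e3)
# keeper: orange-brown pixels near expected knob and white mould mask
m=cv2.inRange(h,(8,140,90),(17,255,200))[120:190,225:300]; ys,xs=np.where(m); print(len(xs)); 
if len(xs): print(xs.min()+225,xs.max()+225,ys.min()+120,ys.max()+120)
for f in(0,1.45,1.57):
    print(f,proj("top",[*f2w(np.array([17-37*np.sin(f),-67+37*np.cos(f)])/1e3),.085]))
E
```

```text
clock: 43.8
position: [0.6405, 0.0384, 0.1334]
ee_rot: [0.034, 0.999, -0.0, 0.001]
ft_force: [0.1, -0.0, 0.4]
grip_width: 0.448
grasp_force: 0.0
clock: 44.8
position: [0.6346, -0.0422, 0.212]
ee_rot: [0.034, 0.999, -0.0, 0.0]
ft_force: [-0.3, -1.4, 0.1]
grip_width: 0.449
grasp_force: 0.0
pot lid [ 0.28151352 -0.50302858  0.085     ] 16.523439407348633
arm in top view hides: [ -25.03320779 -147.05376585]
272
233 262 120 154
0 (np.float64(244.33754281704773), np.float64(136.01368923690555))
1.45 (np.float64(254.8091380136395), np.float64(149.12452535871125))
1.57 (np.float64(256.36401821607683), np.float64(149.31876868254506))
```

```bash
python3 - <<'E'
from h import *
im=cv2.imread("pics/t11.png"); h=cv2.cvtColor(im,cv2.COLOR_BGR2HSV); print(proj("top",[.57,-.31,.085]))
m=cv2.inRange(h,(40,70,40),(80,255,255)); k=np.zeros_like(m);k[150:235,340:450]=m[150:235,340:450]
n,l,st,ce=cv2.connectedComponentsWithStats(k); print([(st[i].tolist(),ce[i].round(1).tolist(),pt("top",*ce[i],.085).round(3).tolist()) for i in range(1,n) if st[i][4]>30])
m=cv2.inRange(h,(8,140,90),(16,255,200)); k=np.zeros_like(m);k[130:160,235:275]=m[130:160,235:275]
n,l,st,ce=cv2.connectedComponentsWithStats(k); print([(st[i].tolist(),ce[i].round(1).tolist()) for i in range(1,n) if st[i][4]>5])
for r in range(130,162): print(r,"".join("W" if h[r,c,1]<35 and h[r,c,2]>185 else "k" if h[r,c,0]<=16 and h[r,c,1]>135 else "." if h[r,c,1]>70 else "-" for c in range(235,285)))
E
```

```text
(np.float64(381.0101187816345), np.float64(175.6641135327199))
[([381, 166, 10, 16, 65], [386.5, 173.0], [0.578, -0.326, 0.085])]
[([254, 141, 6, 14, 69], [256.2, 147.4])]
130 --------------------------------------------------
131 ----W---------------------------------------------
132 --W-----------------------------------------------
133 -WWW----------------------------------------------
134 -WW-WW-W------------------------------------------
135 WWW--WW-------------------------------------------
136 WWWW------................------------------------
137 W--W---..................................---------
138 W-WWW--..............---k................-----....
139 WWWWWW-.............----..................----....
140 WWWWWW-............-----...................---....
141 WWWWW--............-k--.k..................---....
142 -WWW---............kkkkk.-..................---...
143 WWWW---............kkkkkk...................---...
144 WWWWW--............kkkkkk.........................
145 WWWW---............kkkkkk.........................
146 -WWWW--............kkkkkk.........................
147 ---W---............kkkkkk..-----..................
148 --------...........kkkkkk.-WWWWWWWW-----WW-------.
149 --------..........kkkkkkk-WWWWWWWWW-----WWWWWWWWWW
150 ---------------....kkkkk.-WWWWWWWWW-----WWWWWWWWWW
151 --W----------------kkkkk.-WWWWWWWWW-----WWWWWWWWWW
152 WWWW------W--------kkkkk--WWWWWWWWW-----WWWWWWWWWW
153 --WWW-----WW-------kkkk.--WWWWWWWWW----WWWWWWWWWWW
154 WWWWWWW-----W------kkkk.--WWWWWWWWW----WWWWWWWWWWW
155 WWWWWWW-----WW------------WWWWWWWW-----WWWWWWWWWWW
156 WWWWWWW-------------------WWWWWWWW-----WWWWWWWWWWW
157 WWWWWWW---W--W------------WWWWWWWW-----WWWWWWWWWWW
158 WWWWWWW-----WW------------WWWWWWWW-----WWWWWWWWWWW
159 WWWWWWWWW----W------------WWWWWWWW-----WWWWWWWWWWW
160 WWWWWWWW-----------------WWWWWWWWW-----WWWWWWWWWWW
161 WWW--WWW-----------------WWWWWWWWW-----WWWWWWWWWWW
```

```bash
python3 -c "
from h import *
print(w2f(pt('top',260.5,152,.056)),manip.get_obs()['ft_force']); print(manip.hand_in())"
```

```text
[-0.01842306 -0.07869011] [-0.37467345 -0.01626585  0.37291219]
the job is handed in; nothing more can be done
None
```

The job is handed in at about 45 s: the pot is on the board, the mould is docked against the end stop, and the keeper is shut square behind it. That is by force readings and camera checks; no verdict came back, and my last view showed only part of the pot's lid.

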